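# Nip up the tool-block screws with the T-key

## Task

Take the T-handled key out of its spring clips and use it to turn both square-headed clamp screws of the tool block clockwise until they come up against their stops. Then press the key back down into both spring clips of its rest, handle bar fully home and stem hanging midway between the posts, and let go; leave the strap, the T-bolt and the wooden block where they are.

Things in the scene. Friction and masses are not known exactly. Their poses are not given: they have to be found in the camera images.
- block: Tool block of dark steel bolted to the bench, 90 (x) x 160 (y) x 70 mm high, a turning tool clamped in its slot; two square-headed screws stand on its top. Origin at the centre of its underside, z up. It does not move while being worked on.
- screw_a_head (a point): Centre of the top of screw A's square head, on its vertical axis (12 mm to -x, 42 mm to +y of the block's centre, 93.5 mm above the bench). Head 19 mm square, 16.5 mm high, on a 24 mm round flange. The point is fixed to the block and has its attitude: it does NOT tell how the square is turned, which is any angle, different for each screw: find it by feel or sight.
- screw_b_head (a point): The same for screw B (12 mm to -x and 42 mm to -y of the block's centre; the screws are 84 mm apart).
- screw_a (a joint): Turn of screw A in rad, growing clockwise seen from above, from 0 (slack) to a hard stop at 1.2 (tight). Starts between 0 and 0.4. The value does not tell which way the square's sides face. Turning takes about 0.15 N m all the way; it stays where it is left.
- screw_b (a joint): The same for screw B.
- key_hub (a point): Centre of the T-key's hub, a flat-sided block 18 mm wide (key x), 30 mm long (key y), 24 mm high, in the middle of a round bar 12 mm thick and 150 mm long (along key y). Key z points up, away from the stem. Steel, about 0.4 kg. Starts home in the clips, stem hanging down. Grip the hub's flats from above, closing along key x.
- key_socket (a point): Centre of the mouth of the key's square socket, 85 mm below the hub centre; same attitude as the hub. 22 mm square inside, sides parallel to key x and y, 16 mm deep, 30 mm square outside. It drops over a screw head when within about 8 degrees of its sides (every 90 degrees fits) and 1 mm of its centre; fully on, the mouth is 16 mm below the head's top.
- rest: Key rest fixed to the bench: grey plate 80 (x) x 160 (y) x 12 mm with two posts at y = +52 and -52 mm, each carrying a C-shaped spring clip open at the top, 16 mm wide along y. Origin at the centre of the plate's underside, z up. It does not move.
- clip_mid (a point): Point on the axis of the two clips, midway between them, 110 mm above the bench: the hub centre is here when the key is home. The clips' axis is this frame's y. The bar goes in from above, either way round, and snaps past two sprung lips per clip 5 mm above this height; it takes about 10 N (7 to 15) to snap in or to pull out.
- strap_b_mid (a point): Bystander: slotted dark steel clamp strap, 38 x 135 x 18 mm, lying flat; its centre. Leave alone.
- tee_bolt_a_mid (a point): Bystander: T-bolt with nut, 157 mm long, 30 mm high, lying down; its centre. Leave alone.
- wood_block_mid (a point): Bystander: wooden block, 50 x 160 x 45 mm, lying flat; its centre. Leave alone.
There are look-alikes about, which are no part of the job. Leave any orange look-alike of the rest alone.

How it is judged:
By the outcome, as a careful person would: the job done as asked, in the order asked, and still so for the second after the job is handed in, with the robot touching nothing.
It also fails if it takes over 72 s, if anything falls off the work surface, if the arm or the gripper's body presses on something with over 40 N, if the wrist force passes 120 N, or if a joint passes its speed limit or range.

## Robot

A 6-joint arm with a two-finger parallel gripper is mounted at the origin on a cart in front of the work surface, level with it; the furniture and walls round the work are solid. World frame = base frame: x ahead of the robot, y to its left, z up, the work surface at z = 0. Lengths are in m, angles in rad, forces in N, time in s.
With the tool pointing down it reaches from about 0.25 to 0.85 m from the base axis. Payload 12.5 kg.
Tool frame: the origin (TCP) lies midway between the tips of the shut fingers; the grasp point (between the pads) lies 19 mm behind it; z points along the fingers, x is the direction in which the jaws open and shut, and the axes are right-handed (so a half turn about z gives the same grasp; the last joint's range is limited). The gripper opens to 93 mm and grips with 3 to 60 N. Pads are 15 mm wide; open, the fingers measure 128 mm over their backs; the gripper's body (75 mm by 188 mm) begins 65 mm behind the grasp point.
Start: joints at [1.04, 0.351, 1.652, -0, 1.139, -0.085], TCP at [0.237, 0.496, 0.219] pointing down, gripper open.
Joint ranges: [-2.75, 2.75], [-0.79, 2.1], [0.01, 2.65], [-1.57, 4.71], [0.07, 3.14], [-2.87, 2.87]. Speed limits (rad/s): [2.22, 2.22, 2.79, 3.14, 3.14, 3.14].

## Interface

Orientations are given as a rotation vector (axis times angle).
In Python, from rig import arm gives the robot as it stands.
- The arm moves only by the tool move_arm, never from a script. Its arguments are lists of equal length, an entry for each row: "offset": the shift along the tool's x, y, z in mm, a list of three; "rotation": the turn, a rotation vector about the tool's x, y, z in degrees, a list of three; "jaw": the opening, from 0 (shut) to 1 (fully open). In form: {"offset": [[tx, ty, tz], ...], "rotation": [[wx, wy, wz], ...], "jaw": [jaw, ...]}. A call has 1 to 20 rows; each row shifts and turns the commanded pose from where the row before left it, along the tool's axes as they then stand; what a row does not reach is not made up. A row lasts 1/12 s, in which the tool goes at most 41.7 mm and 7.16 degrees, less where a joint would pass 70% of its speed; a pose out of reach is approached as far as the arm can. A call is refused whole if a number of a shift passes 41.7 or a number of a turn 7.16, either way. A call with a gripper value outside its range is refused whole. The fingers move at their own pace and stop on an object; "grip_force" is the grip in N (left out, the last holds). Time passes only in rows, so rows that do not move let the fingers close. It gives the time, the measured TCP pose, the force and the opening at its end, in the units of the state.
- arm.sense(): the state, without advancing time (a new reading comes with each control period).
- arm.camera(name): name is "scene" or "top" or "wrist"; returns a dict with "img" (400x640x3 uint8, blue, green, red), "intrinsics" (3x3 intrinsics, pixels), "dist_coeffs" ([k1, k2, p1, p2, k3] as OpenCV has them; the pictures are not rectified), "rvec" (rotation vector, rad) and "tvec" (3), from world to camera coordinates, as OpenCV has them; the wrist camera has in their place "tool_from_camera" (4x4, takes a point from camera to tool coordinates, whose origin is the TCP and whose axes are the tool frame's). Camera axes: x right, y down, z forward; pixel columns grow to the right and rows downward; lengths in m; the calibration is good to about 2 mm. A picture is of the moment at which its call begins: read the wrist's pose just before it. There is no depth.
- arm.sign_off(): hands the job in, once; it reports no verdict.
The state is a dict: "clock": time; "qpos": joint angles; "joint_vel": joint speeds; "joint_torque": joint torques, N m; "eef_pos": TCP position; "ee_rot": TCP orientation; "force": force on the tool from outside, world axes, zero at the start; "ft_torque": the same for the moment, N m; "width": finger opening in m.
Only numpy, scipy, OpenCV 4.12 (cv2) and the standard library are available. Lean on these libraries where they do the work, as an engineer would, in place of code of your own. Each camera call takes 0.05 s, during which the arm holds its last target.

## Working session

There is one attempt and no reset: what is moved stays moved. The work goes in short steps, Python scripts to look and compute and a tool call to move; the robot and the scene stay as the last step left them, time stands still between calls to the robot, and variables do not carry over. Pictures are saved under pics/ and viewed, and the job is handed in when it is done.

Besides the shell and the picture viewer there is one more tool, called after "Call:" as name(argument=value, ...) on one line, values as JSON. move_arm: Moves the arm, as the interface text tells. Its arguments: {"type":"object","properties":{"offset":{"type":"array"},"rotation":{"type":"array"},"jaw":{"type":"array"},"grip_force":{"type":"number"}},"required":["offset","rotation","jaw"]}

```bash
mkdir -p pics; ls; python3 - <<'E'
from rig import arm
import cv2,numpy as np
print(arm.sense())
for n in("scene","top","wrist"):
    c=arm.camera(n); cv2.imwrite(f"pics/{n}0.png",c["img"]); np.set_printoptions(suppress=True,precision=4)
    print(n,{k:v for k,v in c.items() if k!="img"})
E
```

```text
pics
{'clock': 0.0, 'qpos': array([ 1.04037221e+00,  3.51240059e-01,  1.65241334e+00,  2.51833840e-05,
        1.13909627e+00, -8.46209497e-02]), 'joint_vel': array([ 0.00116711,  0.00089183, -0.00031682, -0.00064124, -0.00014594,
        0.00136185]), 'joint_torque': array([-2.11901213e-03, -4.97315776e+01, -2.85261190e+01,  6.96673966e-02,
        2.57042062e-02, -1.66742630e-04]), 'eef_pos': array([0.2369601 , 0.49596117, 0.21810342]), 'ee_rot': array([ 2.65713146e+00,  1.67512349e+00, -1.63008001e-03]), 'force': array([ 0.08135247, -0.89744381, -0.10141659]), 'ft_torque': array([ 0.01131531, -0.04152296, -0.0408048 ]), 'width': 0.09270258359703934}
scene {'intrinsics': array([[455.6336,   0.    , 318.4975],
       [  0.    , 455.6336, 212.9932],
       [  0.    ,   0.    ,   1.    ]]), 'dist_coeffs': array([-0.0873,  0.    ,  0.    ,  0.    ,  0.    ]), 'rvec': array([ 2.1284, -0.7054,  0.3767]), 'tvec': array([-0.4079,  0.2713,  0.7627])}
top {'intrinsics': array([[502.0474,   0.    , 314.0643],
       [  0.    , 502.0474, 196.0803],
       [  0.    ,   0.    ,   1.    ]]), 'dist_coeffs': array([-0.021,  0.   ,  0.   ,  0.   ,  0.   ]), 'rvec': array([ 2.1417, -2.1648,  0.1228]), 'tvec': array([0.0152, 0.5286, 0.9528])}
wrist {'intrinsics': array([[316.5531,   0.    , 322.7749],
       [  0.    , 316.5531, 197.892 ],
       [  0.    ,   0.    ,   1.    ]]), 'dist_coeffs': array([-0.0432,  0.    ,  0.    ,  0.    ,  0.    ]), 'tool_from_camera': array([[ 1.    ,  0.0004,  0.0006,  0.0006],
       [-0.0005,  0.9602,  0.2795, -0.0771],
       [-0.0005, -0.2795,  0.9602, -0.165 ],
       [ 0.    ,  0.    ,  0.    ,  1.    ]])}
```

View pics/scene0.png

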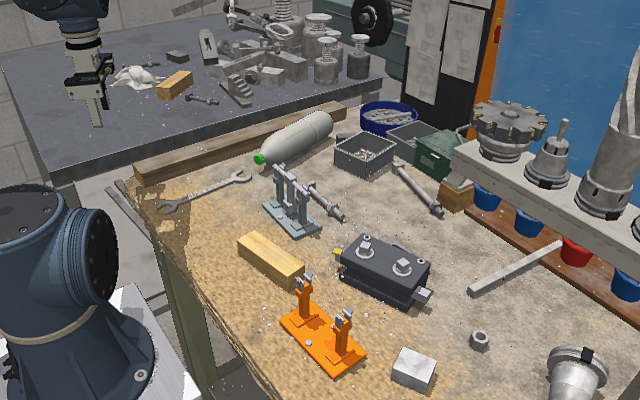

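View pics/top0.png

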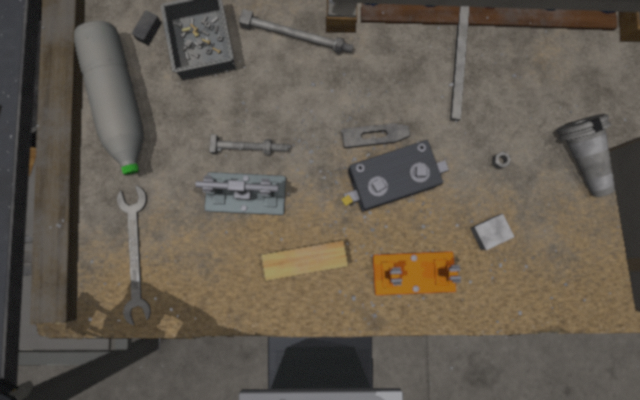

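View pics/wrist0.png

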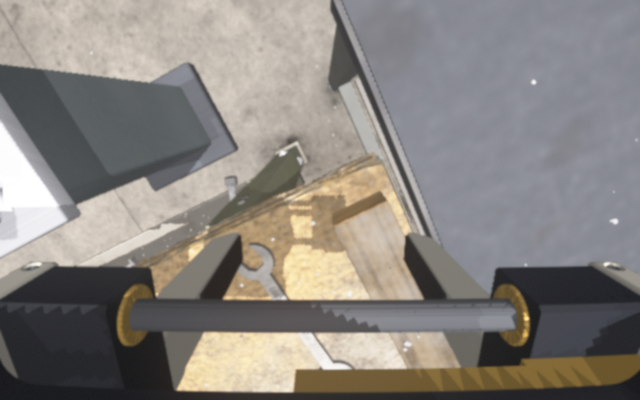

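The grey rest holding the key is at top (243,192) and scene (292,207). The orange look-alike, empty, is at top (415,273) and scene (323,335). The T-bolt at top (250,145) and the stud at (295,35) are also roughly bar-shaped. The tool block is at top (395,175), with its screws at (378,186) and (421,172). I choose the key in the grey rest and will check it in crops.

```bash
cat > h.py <<'E'
import numpy as np,cv2
from rig import arm
from scipy.optimize import least_squares
from scipy.spatial.transform import Rotation as R
np.set_printoptions(suppress=True,precision=4)
def cam(n):
    s=arm.sense(); c=arm.camera(n)
    K=c["intrinsics"];d=c["dist_coeffs"]
    if n=="wrist":
        T=np.eye(4);T[:3,:3]=R.from_rotvec(s["ee_rot"]).as_matrix();T[:3,3]=s["eef_pos"]
        W=T@c["tool_from_camera"]; Wi=np.linalg.inv(W); rv=cv2.Rodrigues(Wi[:3,:3])[0].ravel();tv=Wi[:3,3]
    else: rv,tv=c["rvec"],c["tvec"]
    return dict(img=c["img"],K=K,d=d,rv=np.array(rv,float).ravel(),tv=np.array(tv,float).ravel())
def proj(c,P): return cv2.projectPoints(np.atleast_2d(np.array(P,float)),c["rv"],c["tv"],c["K"],c["d"])[0][:,0]
def ray(c,uv):
    n=cv2.undistortPoints(np.array([[uv]],float),c["K"],c["d"])[0,0]
    Rm=cv2.Rodrigues(c["rv"])[0]; return -Rm.T@c["tv"], Rm.T@np.array([n[0],n[1],1])
def atz(c,uv,z):
    o,v=ray(c,uv); return o+v*(z-o[2])/v[2]
def tri(obs):
    A=np.zeros((3,3));b=np.zeros(3)
    for c,uv in obs:
        o,v=ray(c,uv);v/=np.linalg.norm(v);M=np.eye(3)-np.outer(v,v);A+=M;b+=M@o
    P=np.linalg.solve(A,b); return P,[np.linalg.norm(proj(c,P)[0]-uv) for c,uv in obs]
def crop(img,x0,y0,x1,y1,f,name):
    cv2.imwrite(f"pics/{name}.png",cv2.resize(img[y0:y1,x0:x1],None,fx=f,fy=f,interpolation=cv2.INTER_CUBIC))
E
python3 - <<'E'
from h import *
import pickle
C={n:cam(n) for n in("scene","top")}
pickle.dump(C,open("c0.pkl","wb"))
crop(C["scene"]["img"],250,150,450,320,4,"s_crop")
crop(C["top"]["img"],190,160,300,230,7,"t_key")
crop(C["top"]["img"],335,130,455,215,6,"t_blk")
E
```

```text
(no output)
```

View pics/s_crop.png

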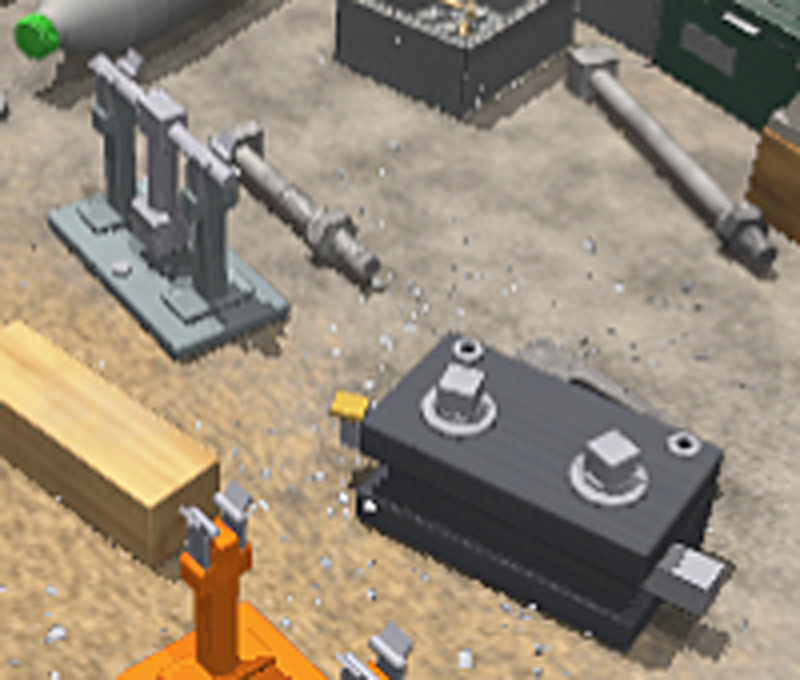

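View pics/t_key.png

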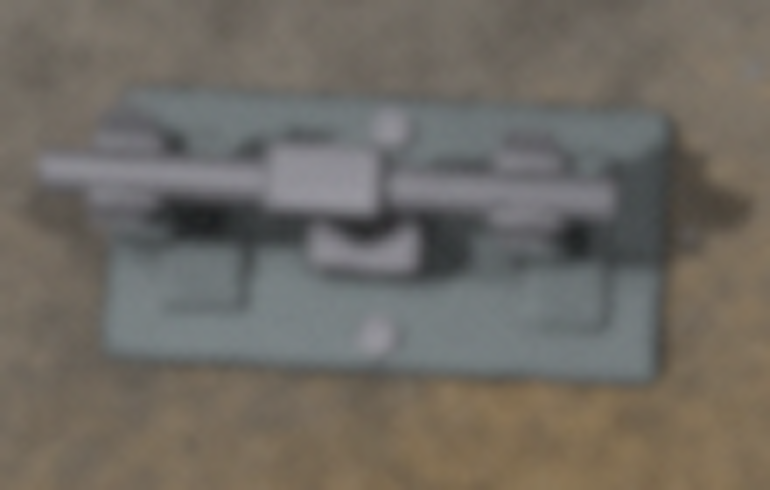

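View pics/t_blk.png

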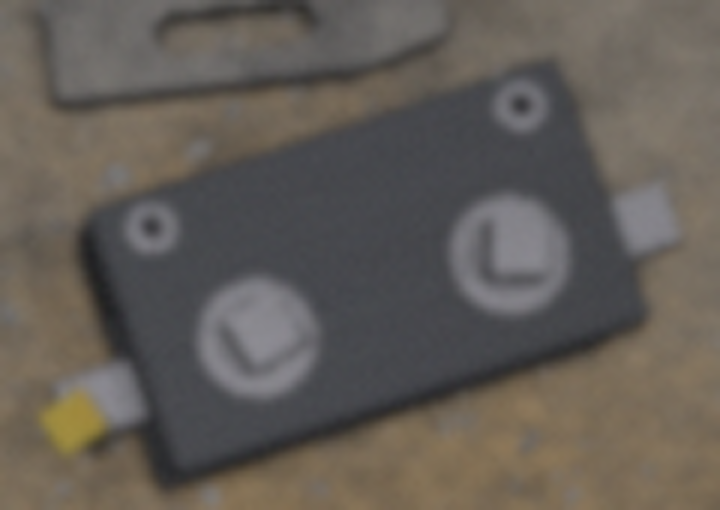

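The key is confirmed in the grey rest: hub at top (236.4,185.4) and scene (290,177). Clips hold the bar, and the stem hangs between the posts. Screw heads: A at top (379,185), B at top (421,171). Triangulating next.

```bash
python3 - <<'E'
from h import *
import pickle
C=pickle.load(open("c0.pkl","rb"));s,t=C["scene"],C["top"]
S=lambda x,y:(250+(x+.5)/4-.5,150+(y+.5)/4-.5)
TK=lambda x,y:(190+(x+.5)/7-.5,160+(y+.5)/7-.5)
TB=lambda x,y:(335+(x+.5)/6-.5,130+(y+.5)/6-.5)
for n,a,b in [("hubtop",S(160,106),TK(327,176)),("barL",S(97,65),TK(40,168)),("barR",S(234,177),TK(613,196)),
 ("A",S(462,378),TB(268,328)),("B",S(614,446),TB(521,244)),
 ("boltL",S(468,348),TB(152,228)),("boltR",S(684,443),TB(521,104))]:
    print(n,*tri([(s,a),(t,b)]), "top@z",atz(t,b,{"h":.122,"b":.11,"A":.0935,"B":.0935}[n[0]] if n[:4]!="bolt" else .07))
# plate corners (top z=.012)
for p in [(125,92),(665,112),(655,380),(105,355)]: print(atz(t,TK(*p),.012))
for p in [(95,225),(555,65),(645,315),(165,485)]: print("blk",atz(t,TB(*p),.07))
E
```

```text
hubtop [0.5398 0.1491 0.1176] [np.float64(0.3170074343240975), np.float64(0.40677929064942714)] top@z [0.5397 0.1479 0.122 ]
barL [0.5449 0.226  0.1055] [np.float64(0.11333771636340521), np.float64(0.15148790659562927)] top@z [0.5445 0.2248 0.11  ]
barR [0.5363 0.075  0.1105] [np.float64(0.5114605142739633), np.float64(0.6241456214355385)] top@z [0.5354 0.0756 0.11  ]
A [ 0.5419 -0.1116  0.0918] [np.float64(0.09298617229703825), np.float64(0.10009148533706194)] top@z [ 0.5418 -0.1115  0.0935]
B [ 0.5678 -0.1909  0.091 ] [np.float64(0.1800984916067624), np.float64(0.1863018701301816)] top@z [ 0.5671 -0.1902  0.0935]
boltL [ 0.5776 -0.0785  0.0712] [np.float64(0.06937763873906713), np.float64(0.07679949774393077)] top@z [ 0.5777 -0.0785  0.07  ]
boltR [ 0.6161 -0.1965  0.0707] [np.float64(0.06005513273418296), np.float64(0.06292237171363073)] top@z [ 0.6163 -0.1967  0.07  ]
[0.5813 0.2249 0.012 ]
[0.5736 0.0687 0.012 ]
[0.4962 0.0718 0.012 ]
[0.5051 0.2294 0.012 ]
blk [ 0.5788 -0.0605  0.07  ]
blk [ 0.6289 -0.208   0.07  ]
blk [ 0.548  -0.2333  0.07  ]
blk [ 0.4959 -0.0808  0.07  ]
```

```bash
cat >> h.py <<'E'
def delta(x,y,z,yaw=None):
    """shift in present tool axes (mm) and turn about tool z (deg) to reach TCP x,y,z with tool-x yaw (deg)"""
    s=arm.sense();Rm=R.from_rotvec(s["ee_rot"]).as_matrix();yw=np.degrees(np.arctan2(Rm[1,0],Rm[0,0]))
    d=Rm.T@(np.array([x,y,z])-s["eef_pos"])*1000
    tl=Rm[:2,2]*180/np.pi
    print("t",s["clock"],"pos",s["eef_pos"],"yaw",round(yw,2),"tilt",tl,"q6",round(s["qpos"][5],2),"F",s["force"],"M",s["ft_torque"],"w",round(s["width"],4))
    print("shift",d.round(1), "rotz", None if yaw is None else round(-((yaw-yw+180)%360-180),2))
E
python3 -c "
from h import *
delta(.540,.150,.20,-3.3)"
```

```text
t 0.25 pos [0.2371 0.4961 0.2184] yaw 64.46 tilt [-0.0154 -0.0247] q6 -0.08 F [-0.355  -0.5036 -0.318 ] M [-0.0569 -0.0526 -0.0526] w 0.0931
shift [-181.7  422.6   18.5] rotz 67.76
```

Call:
move_arm(offset=[[-15.1,35.2,1.5],[-15.1,35.2,1.5],[-15.1,35.2,1.5],[-15.1,35.2,1.5],[-15.1,35.2,1.5],[-15.1,35.2,1.5],[-15.1,35.2,1.5],[-15.1,35.2,1.5],[-15.1,35.2,1.5],[-15.1,35.2,1.5],[-15.1,35.2,1.5],[-15.1,35.2,1.5]], rotation=[[0,0,0],[0,0,0],[0,0,0],[0,0,0],[0,0,0],[0,0,0],[0,0,0],[0,0,0],[0,0,0],[0,0,0],[0,0,0],[0,0,0]], jaw=[1,1,1,1,1,1,1,1,1,1,1,1])

```text
clock: 1.25
eef_pos: [0.5411, 0.1489, 0.2006]
ee_rot: [-2.658, -1.675, -0.0]
force: [0.0, 0.2, 0.1]
width: 0.093
```

Call:
move_arm(offset=[[0,0,0],[0,0,0],[0,0,0],[0,0,0],[0,0,0],[0,0,0],[0,0,0],[0,0,0],[0,0,0],[0,0,0],[0,0,0]], rotation=[[0,0,6.8],[0,0,6.8],[0,0,6.8],[0,0,6.8],[0,0,6.8],[0,0,6.8],[0,0,6.8],[0,0,6.8],[0,0,6.8],[0,0,6.8],[0,0,0]], jaw=[1,1,1,1,1,1,1,1,1,1,1])

```text
clock: 2.17
eef_pos: [0.5401, 0.1506, 0.2006]
ee_rot: [3.14, -0.106, -0.0]
force: [0.8, 0.8, 0.6]
width: 0.0933
```

```bash
python3 -c "
from h import *
import pickle
delta(.540,.150,.20,-3.3)
c=cam('wrist'); pickle.dump(c,open('w1.pkl','wb')); cv2.imwrite('pics/w1.png',c['img'])
print(proj(c,[[.54,.15,.122],[.5449,.226,.11],[.5363,.075,.11]]))"
```

```text
t 2.1667 pos [0.5401 0.1506 0.2006] yaw -3.85 tilt [-0.0094 -0.0025] q6 0.26 F [0.8014 0.8307 0.57  ] M [-0.0856  0.0623  0.027 ] w 0.0933
shift [-0.   0.6  0.6] rotz -0.55
[[321.5736 207.3301]
 [321.2958 109.6441]
 [323.1431 281.4961]]
```

View pics/w1.png

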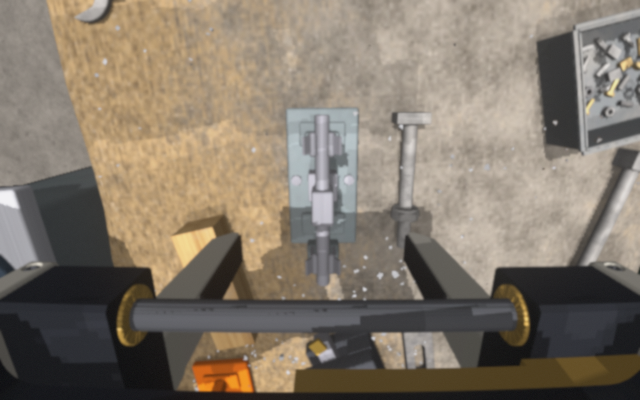

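```bash
python3 -c "
from h import *
import pickle
c=pickle.load(open('w1.pkl','rb')); crop(c['img'],270,95,380,295,3,'w1c')
# parallax free: predicted key outline
print(proj(c,[[.54,.15,.122],[.5445,.225,.11],[.5356,.075,.11]]))"
```

```text
[[321.5736 207.3301]
 [320.8718 110.9969]
 [322.3786 281.5412]]
```

View pics/w1c.png

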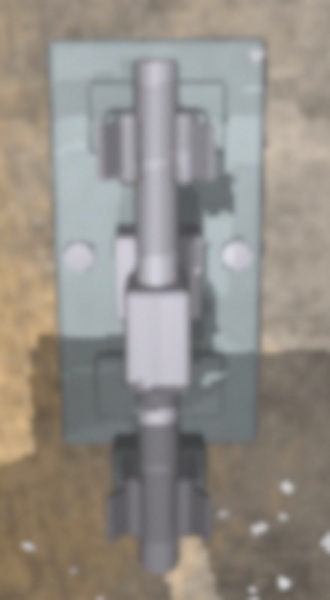

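```bash
python3 -c "
from h import *
import pickle
c=pickle.load(open('w1.pkl','rb'))
f=lambda x,y:(270+(x+.5)/3-.5,95+(y+.5)/3-.5)
for n,p,z in [('hub',(158,337),.122),('hubT',(158,290),.122),('hubB',(158,386),.122),('hubL',(127,337),.122),('hubR',(189,337),.122),('barT',(156,60),.113),('barB',(157,571),.107),('pl',(50,40),.012),('pl',(267,42),.012),('pl',(258,441),.012),('pl',(66,441),.012)]: print(n,atz(c,f(*p),z))
C=pickle.load(open('c0.pkl','rb'))
TK=lambda x,y:(190+(x+.5)/7-.5,160+(y+.5)/7-.5)
S=lambda x,y:(250+(x+.5)/4-.5,150+(y+.5)/4-.5)
print(tri([(c,f(158,337)),(C['top'],TK(327,176)),(C['scene'],S(160,106))]))
"
```

```text
hub [0.5406 0.1502 0.122 ]
hubT [0.5415 0.1633 0.122 ]
hubB [0.5397 0.1362 0.122 ]
hubL [0.5323 0.1508 0.122 ]
hubR [0.549  0.1497 0.122 ]
barT [0.5449 0.2222 0.113 ]
barB [0.5349 0.0696 0.107 ]
pl [0.5069 0.2293 0.012 ]
pl [0.5847 0.2234 0.012 ]
pl [0.5755 0.0681 0.012 ]
pl [0.498  0.0733 0.012 ]
(array([0.54  , 0.149 , 0.1175]), [np.float64(0.6347614880972832), np.float64(0.26967231551813764), np.float64(0.4279877129756003)])
```

Call:
move_arm(offset=[[0,1.5,18],[0,0,18],[0,0,18],[0,0,18],[0,0,18],[0,0,18],[0,0,0]], rotation=[[0,0,-0.3],[0,0,0],[0,0,0],[0,0,0],[0,0,0],[0,0,0],[0,0,0]], jaw=[0.6,0.6,0.6,0.6,0.6,0.6,0.6])

```text
clock: 2.8
eef_pos: [0.5383, 0.1488, 0.0897]
ee_rot: [3.139, -0.082, -0.008]
force: [0.3, 0.1, -0.4]
width: 0.0565
```

```bash
python3 -c "
from h import *
delta(.540,.149,.092,-3.5)
c=cam('wrist'); cv2.imwrite('pics/w2.png',c['img'])"
```

```text
t 2.8 pos [0.5383 0.1488 0.0897] yaw -3.0 tilt [-0.2794 -0.0534] q6 0.24 F [ 0.329   0.1374 -0.4008] M [-0.0262  0.1053  0.03  ] w 0.0565
shift [ 1.7 -0.3 -2.4] rotz 0.5
```

View pics/w2.png

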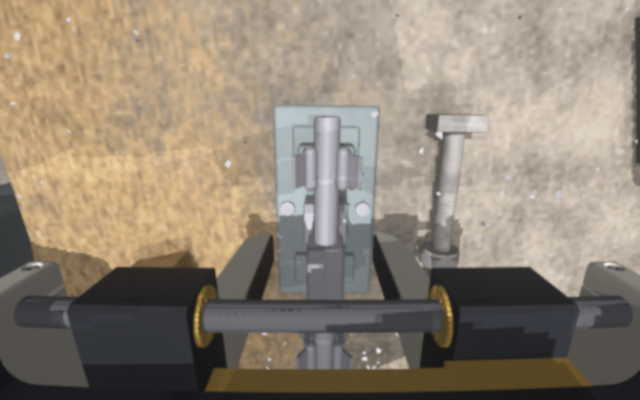

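Call:
move_arm(offset=[[1.7,0,-1.4],[0,0,0],[0,0,0],[0,0,0],[0,0,0],[0,0,0]], rotation=[[0,0,0.5],[0,0,0],[0,0,0],[0,0,0],[0,0,0],[0,0,0]], jaw=[0.6,0.3,0,0,0,0], grip_force=55)

```text
clock: 3.35
eef_pos: [0.5418, 0.1491, 0.0944]
ee_rot: [-3.14, 0.102, -0.001]
force: [-1.4, -0.6, 0.8]
width: 0.0271
```

```bash
python3 -c "
from h import *
delta(.540,.149,.091,-3.5)"
```

```text
t 3.35 pos [0.5418 0.1491 0.0944] yaw -3.73 tilt [0.025  0.0034] q6 0.25 F [-1.3762 -0.5892  0.7836] M [-0.0734  0.0774 -0.0177] w 0.0271
shift [-1.8  0.2  3.4] rotz -0.23
```

Call:
move_arm(offset=[[-1.0,0,3],[0,0,0],[0,0,0],[0,0,0],[0,0,0],[0,0,0]], rotation=[[0,0,0],[0,0,0],[0,0,0],[0,0,0],[0,0,0],[0,0,0]], jaw=[0,0,0,0,0,0])

```text
clock: 3.85
eef_pos: [0.5398, 0.1491, 0.0907]
ee_rot: [3.14, -0.103, -0.003]
force: [-6.2, 1.3, 2.4]
width: 0.0174
```

```bash
python3 -c "
from h import *
delta(.540,.149,.091,-3.5)"
```

```text
t 3.85 pos [0.5398 0.1491 0.0907] yaw -3.74 tilt [-0.1196 -0.0087] q6 0.25 F [-6.2406  1.2598  2.383 ] M [-0.0027  1.0766 -0.079 ] w 0.0174
shift [ 0.2  0.1 -0.3] rotz -0.24
```

Call:
move_arm(offset=[[0,0,-3],[0,0,-3],[0,0,-4],[0,0,-4],[0,0,-4],[0,0,-6],[0,0,-12],[0,0,-20],[0,0,-25],[0,0,-25],[0,0,-20],[0,0,0]], rotation=[[0,0,0],[0,0,0],[0,0,0],[0,0,0],[0,0,0],[0,0,0],[0,0,0],[0,0,0],[0,0,0],[0,0,0],[0,0,0],[0,0,0]], jaw=[0,0,0,0,0,0,0,0,0,0,0,0])

```text
clock: 4.85
eef_pos: [0.5426, 0.1495, 0.2222]
ee_rot: [-3.138, 0.102, -0.012]
force: [0.4, -0.2, -3.4]
width: 0.0178
```

```bash
python3 -c "
from h import *
import pickle
delta(.503,-.08,.215,18)
C={n:cam(n) for n in ('scene','wrist')}
crop(C['scene']['img'],230,110,400,240,4,'s3'); cv2.imwrite('pics/w3.png',C['wrist']['img'])"
```

```text
t 4.85 pos [0.5426 0.1495 0.2222] yaw -3.74 tilt [0.4482 0.0845] q6 0.25 F [ 0.449  -0.1648 -3.4444] M [-0.0075  0.0409 -0.0334] w 0.0178
shift [-24.6 231.6   6.5] rotz -21.74
```

View pics/s3.png

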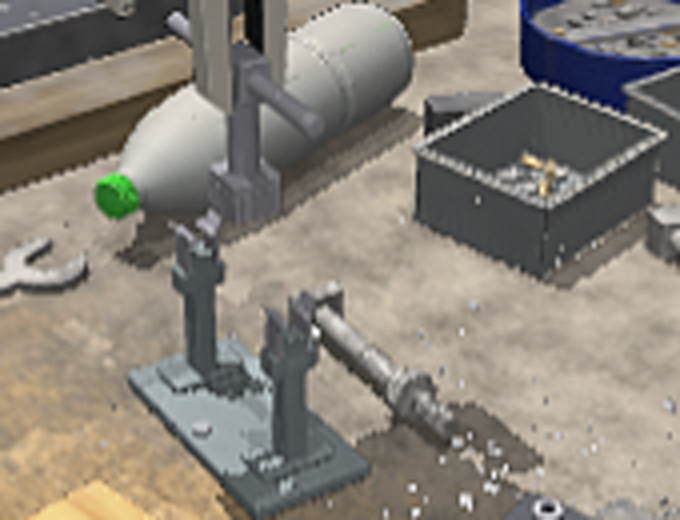

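View pics/w3.png

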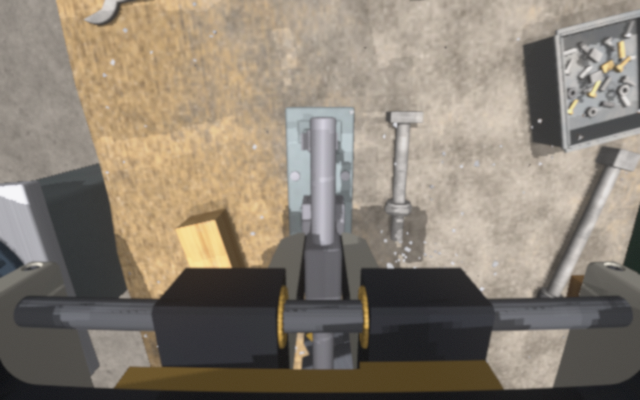

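Call:
move_arm(offset=[[-2,20,2.2],[-2,34,2.2],[-2,34,2.2],[-2,34,2.2],[-2,34,2.2],[-2,34,2.2],[-2,34,2.2],[-2,34,2.2],[-2,34,2.2],[-2,34,2.2],[0,16,0],[0,0,0],[0,0,0]], rotation=[[0,0,0],[0,0,0],[0,0,0],[0,0,0],[0,0,0],[0,0,0],[0,0,0],[0,0,0],[0,0,0],[0,0,0],[0,0,0],[0,0,0],[0,0,0]], jaw=[0,0,0,0,0,0,0,0,0,0,0,0,0])

```text
clock: 6.03
eef_pos: [0.4976, -0.1911, 0.1935]
ee_rot: [-3.139, 0.105, 0.004]
force: [0.0, 0.7, -4.6]
width: 0.0175
```

```bash
python3 -c "
from h import *
import pickle
delta(.5,-.19,.20,-3.7)
c=cam('wrist');pickle.dump(c,open('w4.pkl','wb'))
cv2.imwrite('pics/w4.png',c['img']);print(proj(c,[[.542,-.1115,.0935],[.5675,-.1905,.0935]]))"
```

```text
t 6.0333 pos [ 0.4976 -0.1911  0.1935] yaw -3.84 tilt [-0.1287  0.0749] q6 -0.39 F [ 0.0171  0.7257 -4.6064] M [-0.0308  0.0716 -0.0165] w 0.0175
shift [ 2.3 -1.2 -6.5] rotz -0.14
[[370.3142 101.0413]
 [401.9882 193.504 ]]
```

View pics/w4.png

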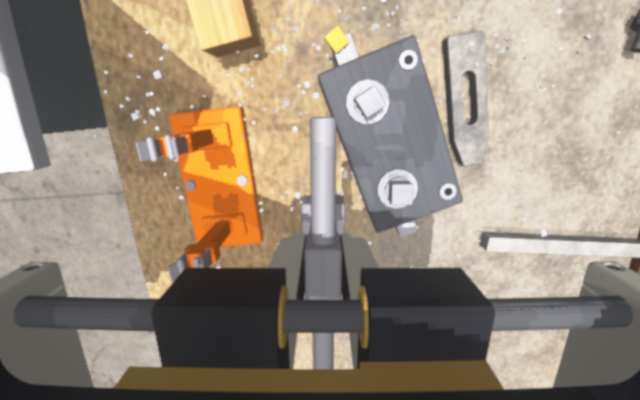

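```bash
python3 -c "
from h import *
import pickle
c=pickle.load(open('w4.pkl','rb'))
crop(c['img'],340,75,400,125,10,'w4a');crop(c['img'],372,165,432,215,10,'w4b')"
```

```text
(no output)
```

View pics/w4a.png

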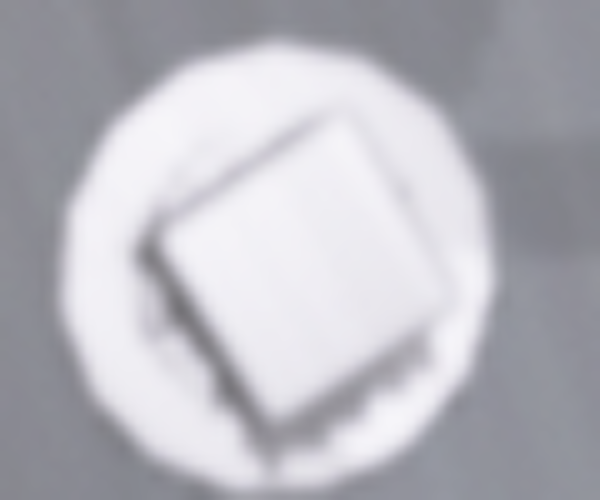

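View pics/w4b.png

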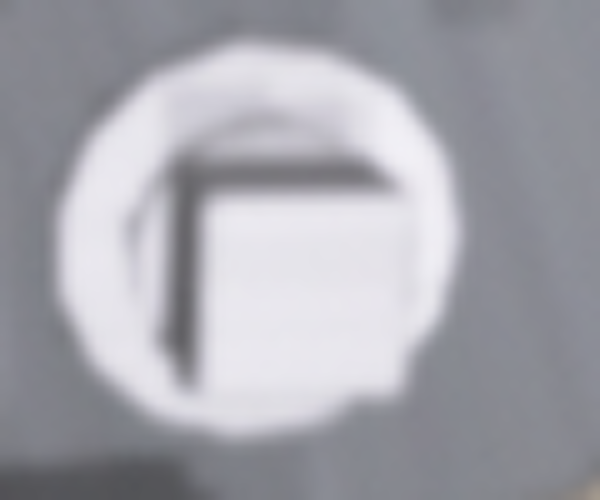

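Screw A's head top is centred near wrist (370,102), with its square turned about 32°. Screw B's is near (402,194), almost square to the image.

```bash
python3 -c "
from h import *
import pickle
c=pickle.load(open('w4.pkl','rb'))
for n,(ox,oy),pts in [('A',(340,75),[(158,235),(338,110),(450,295),(270,422)]),('B',(372,165),[(203,195),(405,195),(403,395),(200,392)])]:
    P=np.array([atz(c,(ox+(x+.5)/10-.5,oy+(y+.5)/10-.5),.0935) for x,y in pts])
    e=np.roll(P,-1,0)-P; print(n,P.mean(0),np.linalg.norm(e,axis=1)*1000,[round(((np.degrees(np.arctan2(v[1],v[0]))+45)%90)-45,1) for v in e])
"
```

```text
A [ 0.5417 -0.1116  0.0935] [17.0568 17.1391 17.3924 17.4316] [np.float64(30.5), np.float64(30.3), np.float64(31.5), np.float64(29.2)]
B [ 0.5674 -0.191   0.0935] [17.5203 18.1235 17.9496 17.8013] [np.float64(-3.7), np.float64(0.1), np.float64(-4.7), np.float64(-1.2)]
```

```bash
python3 -c "
from h import *
import pickle
c=pickle.load(open('w4.pkl','rb'))
crop(c['img'],280,100,370,280,4,'w4k')"
```

```text
(no output)
```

View pics/w4k.png

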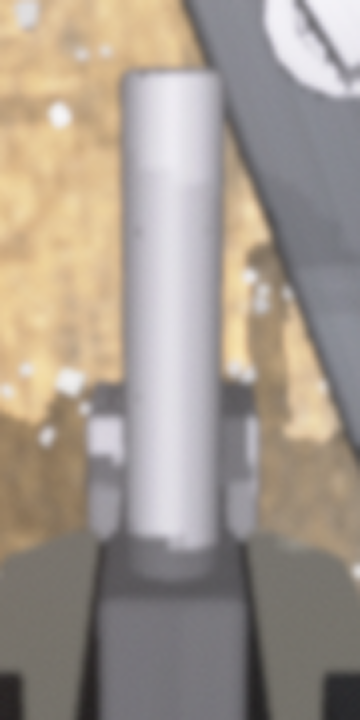

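```bash
python3 -c "
from h import *
import pickle
c=pickle.load(open('w4.pkl','rb'))
from rig import arm
T=arm.camera('wrist')['tool_from_camera']
def tz(uv,z):
    n=cv2.undistortPoints(np.array([[uv]],float),c['K'],c['d'])[0,0]; v=T[:3,:3]@[n[0],n[1],1]; o=T[:3,3]; return (o+v*(z-o[2])/v[2])*1000
q=lambda x,y:(280+(x+.5)/4-.5,100+(y+.5)/4-.5)
print('barend',tz(q(174,70),-.022)); print('hubtopfront',tz(q(174,598),-.031),tz(q(100,598),-.031),tz(q(247,598),-.031))
print('mouth front',tz(q(171.5,385),.066),tz(q(90,385),.066),tz(q(255,385),.066))
"
```

```text
barend [  1.0457 -73.4695 -22.    ]
hubtopfront [  1.0821 -14.4314 -31.    ] [ -7.4883 -14.4248 -31.    ] [  9.5372 -14.4304 -31.    ]
mouth front [  0.7529 -12.5686  66.    ] [-14.7059 -12.5625  66.    ] [ 16.5918 -12.5756  66.    ]
```

```bash
python3 -c "
from h import *
delta(.567,-.1895,.172,-2.4)"
```

```text
t 6.1333 pos [ 0.4981 -0.1899  0.1942] yaw -3.72 tilt [-0.083  0.055] q6 -0.39 F [ 0.1075  0.5634 -4.4434] M [-0.0522  0.0674 -0.0047] w 0.0172
shift [68.8 -4.9 22.1] rotz -1.32
```

Call:
move_arm(offset=[[15,-1,3],[30,-2,5],[18,-1.5,5],[6,0,5],[0,0,4],[0,0,0],[0,0,0]], rotation=[[0,0,0],[0,0,0],[0,0,0],[0,0,-1.3],[0,0,0],[0,0,0],[0,0,0]], jaw=[0,0,0,0,0,0,0])

```text
clock: 6.72
eef_pos: [0.5666, -0.1904, 0.1727]
ee_rot: [-3.14, 0.067, 0.002]
force: [-0.2, -0.2, -3.6]
width: 0.0172
```

```bash
python3 -c "
from h import *
import pickle
delta(.567,-.1895,.172,-2.4)
C={n:cam(n) for n in('scene','top')};pickle.dump(C,open('c5.pkl','wb'))
crop(C['scene']['img'],340,180,460,300,5,'s5');crop(C['top']['img'],340,130,460,220,5,'t5')"
```

```text
t 6.7167 pos [ 0.5666 -0.1904  0.1727] yaw -2.43 tilt [-0.0789  0.0263] q6 -0.36 F [-0.218  -0.153  -3.6458] M [-0.0227  0.0771 -0.0201] w 0.0172
shift [ 0.4 -0.9  0.7] rotz -0.03
```

View pics/s5.png

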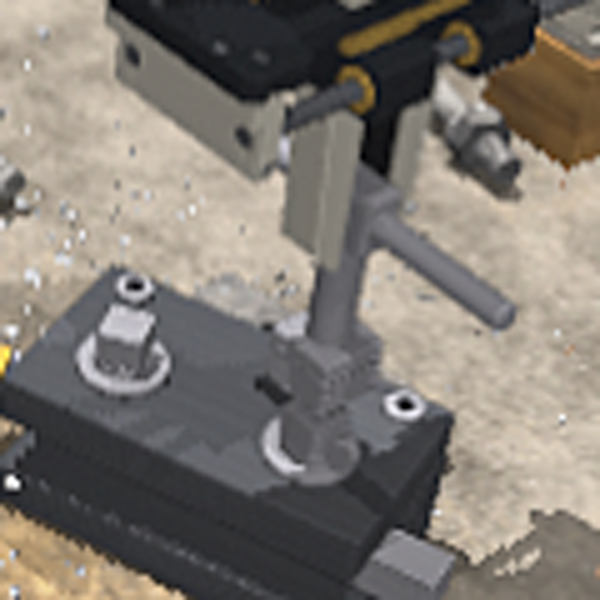

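View pics/t5.png

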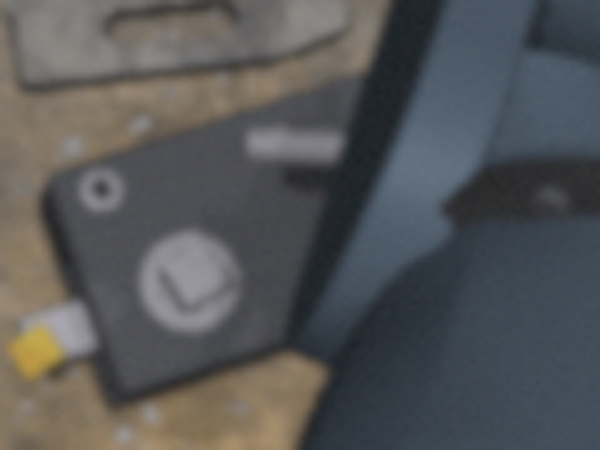

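Call:
move_arm(offset=[[0.3,-0.8,3],[0,0,3],[0,0,3],[0,0,2],[0,0,2],[0,0,2],[0,0,2],[0,0,0]], rotation=[[0,0,0],[0,0,0],[0,0,0],[0,0,0],[0,0,0],[0,0,0],[0,0,0],[0,0,0]], jaw=[0,0,0,0,0,0,0,0])

```text
clock: 7.48
eef_pos: [0.5677, -0.19, 0.1555]
ee_rot: [-3.141, 0.067, 0.001]
force: [0.7, 0.2, -4.8]
width: 0.0178
```

```bash
python3 -c "
from h import *
delta(.567,-.1895,.1435,-2.4)"
```

```text
t 7.4833 pos [ 0.5677 -0.19    0.1555] yaw -2.44 tilt [-0.0374  0.0141] q6 -0.36 F [ 0.6979  0.1598 -4.8147] M [-0.0383  0.0414  0.004 ] w 0.0178
shift [-0.7 -0.5 12. ] rotz -0.04
```

Call:
move_arm(offset=[[0,0,2],[0,0,2],[0,0,2],[0,0,2],[0,0,1.5],[0,0,1],[0,0,0]], rotation=[[0,0,0],[0,0,0],[0,0,0],[0,0,0],[0,0,0],[0,0,0],[0,0,0]], jaw=[0,0,0,0,0,0,0])

```text
clock: 8.07
eef_pos: [0.5678, -0.19, 0.1452]
ee_rot: [-3.141, 0.067, 0.001]
force: [-1.5, 0.3, -4.3]
width: 0.0176
```

```bash
python3 -c "
from h import *
delta(.567,-.1895,.1435,-2.4)
c=cam('scene');crop(c['img'],340,180,460,300,5,'s6')"
```

```text
t 8.0667 pos [ 0.5678 -0.19    0.1452] yaw -2.44 tilt [-0.0218  0.0095] q6 -0.36 F [-1.4596  0.2876 -4.2798] M [-0.0343  0.0004  0.0139] w 0.0176
shift [-0.8 -0.5  1.7] rotz -0.04
```

View pics/s6.png

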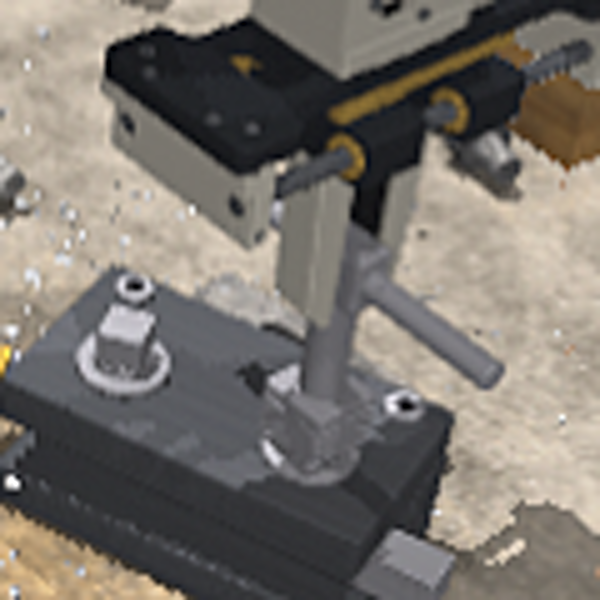

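Socket is on head B, about 14 mm deep. Turning clockwise (+tool z).

Call:
move_arm(offset=[[0,0,0],[0,0,0],[0,0,0],[0,0,0],[0,0,0],[0,0,0],[0,0,0]], rotation=[[0,0,4],[0,0,5],[0,0,5],[0,0,5],[0,0,5],[0,0,5],[0,0,0]], jaw=[0,0,0,0,0,0,0])

```text
clock: 8.7
eef_pos: [0.5679, -0.1905, 0.1456]
ee_rot: [3.022, -0.857, 0.001]
force: [-1.4, -2.8, -4.3]
width: 0.0173
```

```bash
python3 -c "
from h import *
delta(.567,-.1895,.1435,-2.4)"
```

```text
t 8.7 pos [ 0.5679 -0.1905  0.1456] yaw -31.65 tilt [ 0.0104 -0.051 ] q6 0.15 F [-1.3838 -2.8431 -4.317 ] M [-0.7021  0.1382  0.0791] w 0.0173
shift [-1.3 -0.4  2.1] rotz -29.25
```

Call:
move_arm(offset=[[0,0,0],[0,0,0],[0,0,0],[0,0,0]], rotation=[[0,0,4],[0,0,4],[0,0,4],[0,0,0]], jaw=[0,0,0,0])

```text
clock: 9.03
eef_pos: [0.5682, -0.1906, 0.1457]
ee_rot: [2.918, -1.162, 0.002]
force: [0.4, -5.0, -7.1]
width: 0.0174
```

```bash
python3 -c "
from h import *
delta(.567,-.1895,.1435,-2.4)"
```

```text
t 9.0333 pos [ 0.5682 -0.1906  0.1457] yaw -43.45 tilt [ 0.0435 -0.0647] q6 0.36 F [ 0.3773 -4.9506 -7.1095] M [-1.1393 -0.115   0.0948] w 0.0174
shift [-1.6 -0.   2.2] rotz -41.05
```

Call:
move_arm(offset=[[0,0,0],[0,0,0],[0,0,0],[0,0,0]], rotation=[[0,0,3],[0,0,3],[0,0,0],[0,0,0]], jaw=[0,0,0,0])

```text
clock: 9.37
eef_pos: [0.5682, -0.1907, 0.1456]
ee_rot: [2.856, -1.307, 0.002]
force: [1.6, -5.1, -7.2]
width: 0.0176
```

```bash
python3 -c "
from h import *
delta(.567,-.1895,.1435,-2.4)"
```

```text
t 9.3667 pos [ 0.5682 -0.1907  0.1456] yaw -49.17 tilt [ 0.0542 -0.0733] q6 0.46 F [ 1.592  -5.07   -7.2172] M [-1.2388 -0.1535  0.0221] w 0.0176
shift [-1.7  0.1  2.1] rotz -46.77
```

```bash
python3 -c "
from h import *
c=cam('scene');crop(c['img'],340,180,460,300,5,'s7');c=cam('wrist');cv2.imwrite('pics/w7.png',c['img'])
for i in range(3): s=arm.sense(); print(s['clock'],s['ft_torque'],s['joint_torque'])"
```

```text
9.4667 [-1.2105 -0.2279  0.0837] [  2.436  -60.9324 -27.2749   1.2242   1.0629   0.094 ]
9.4667 [-1.2105 -0.2279  0.0837] [  2.436  -60.9324 -27.2749   1.2242   1.0629   0.094 ]
9.4667 [-1.2105 -0.2279  0.0837] [  2.436  -60.9324 -27.2749   1.2242   1.0629   0.094 ]
```

View pics/s7.png

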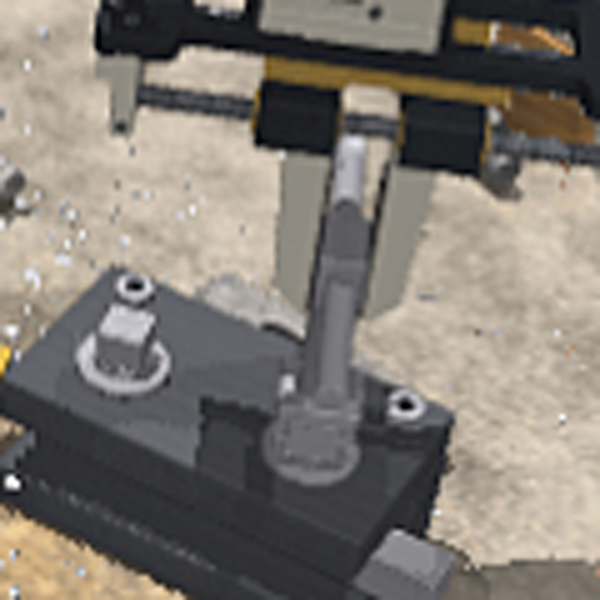

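View pics/w7.png

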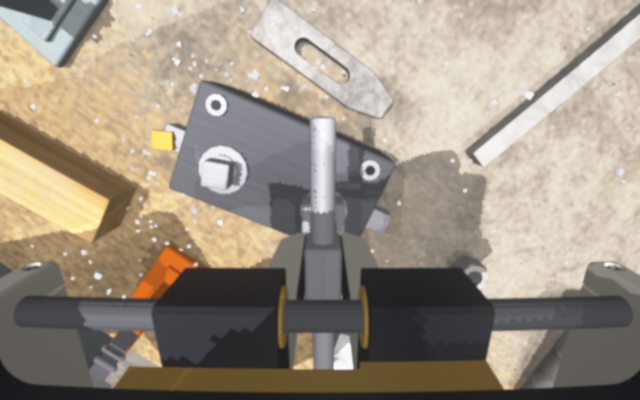

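Call:
move_arm(offset=[[0,0,0],[0,0,0],[0,0,0]], rotation=[[0,0,3],[0,0,3],[0,0,0]], jaw=[0,0,0])

```text
clock: 9.72
eef_pos: [0.5683, -0.1908, 0.1457]
ee_rot: [2.782, -1.458, 0.003]
force: [1.9, -4.7, -7.5]
width: 0.0178
```

```bash
python3 -c "
from h import *
delta(.567,-.1895,.1435,-2.4);print(arm.sense()['joint_torque'][5])"
```

```text
t 9.7167 pos [ 0.5683 -0.1908  0.1457] yaw -55.34 tilt [ 0.0674 -0.0866] q6 0.57 F [ 1.9084 -4.7398 -7.4941] M [-1.29   -0.3919  0.1202] w 0.0178
shift [-1.8  0.3  2.1] rotz -52.94
1.008320152759552
```

Call:
move_arm(offset=[[0,0,0],[0,0,0],[0,0,0]], rotation=[[0,0,3],[0,0,3],[0,0,0]], jaw=[0,0,0])

```text
clock: 9.97
eef_pos: [0.5684, -0.191, 0.1456]
ee_rot: [2.701, -1.602, 0.003]
force: [2.6, -5.8, -8.2]
width: 0.0178
```

```bash
python3 -c "
from h import *
delta(.567,-.1895,.1435,-2.4);print(arm.sense()['joint_torque'][5])"
```

```text
t 9.9667 pos [ 0.5684 -0.191   0.1456] yaw -61.34 tilt [ 0.0762 -0.1016] q6 0.67 F [ 2.6007 -5.8283 -8.2069] M [-1.4619 -0.329   0.0868] w 0.0178
shift [-1.9  0.5  2.1] rotz -58.94
1.0117315873503685
```

Call:
move_arm(offset=[[0,0,0],[0,0,0],[0,0,0]], rotation=[[0,0,3],[0,0,3],[0,0,0]], jaw=[0,0,0])

```text
clock: 10.22
eef_pos: [0.5684, -0.1911, 0.1457]
ee_rot: [2.614, -1.741, 0.004]
force: [2.1, -6.7, -8.2]
width: 0.0179
```

```bash
python3 -c "
from h import *
delta(.567,-.1895,.1435,-2.4);print(arm.sense()['joint_torque'][5])"
```

```text
t 10.2167 pos [ 0.5684 -0.1911  0.1457] yaw -67.34 tilt [ 0.084  -0.1117] q6 0.77 F [ 2.0941 -6.6863 -8.249 ] M [-1.6006 -0.3609  0.1056] w 0.0179
shift [-2.   0.7  2.2] rotz -64.94
1.0136703774333
```

Call:
move_arm(offset=[[0,0,0],[0,0,0],[0,0,0]], rotation=[[0,0,3],[0,0,3],[0,0,0]], jaw=[0,0,0])

```text
clock: 10.47
eef_pos: [0.5684, -0.1912, 0.1457]
ee_rot: [2.519, -1.876, 0.004]
force: [2.8, -7.2, -7.2]
width: 0.0175
```

```bash
python3 -c "
from h import *
delta(.567,-.1895,.1435,-2.4);print(arm.sense()['joint_torque'][5])"
```

```text
t 10.4667 pos [ 0.5684 -0.1912  0.1457] yaw -73.34 tilt [ 0.0916 -0.1265] q6 0.88 F [ 2.809  -7.179  -7.2239] M [-1.8036 -0.4431  0.1315] w 0.0175
shift [-2.   0.9  2.2] rotz -70.94
1.015281043946743
```

Call:
move_arm(offset=[[0,0,0],[0,0,0],[0,0,0]], rotation=[[0,0,3],[0,0,3],[0,0,0]], jaw=[0,0,0])

```text
clock: 10.72
eef_pos: [0.5684, -0.1913, 0.1457]
ee_rot: [2.418, -2.004, 0.004]
force: [2.9, -7.3, -8.8]
width: 0.0177
```

```bash
python3 -c "
from h import *
delta(.567,-.1895,.1435,-2.4);print(arm.sense()['joint_torque'][5])
c=cam('wrist');cv2.imwrite('pics/w8.png',c['img'])"
```

```text
t 10.7167 pos [ 0.5684 -0.1913  0.1457] yaw -79.29 tilt [ 0.0873 -0.1499] q6 0.98 F [ 2.881  -7.2875 -8.7722] M [-1.9182 -0.4213  0.5582] w 0.0177
shift [-2.1  1.1  2.2] rotz -76.89
1.451670527458191
```

View pics/w8.png

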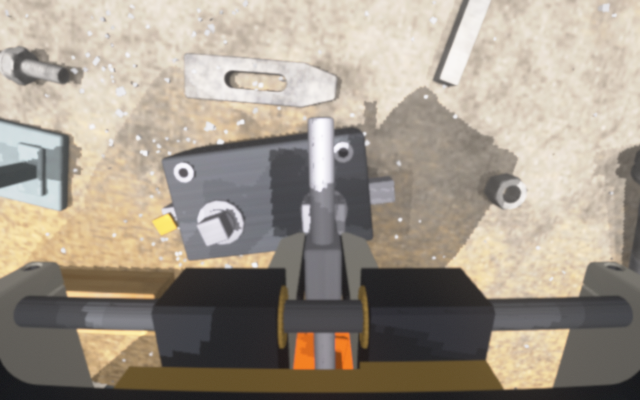

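Moment rose sharply from 0.13 to 0.56 N m, so screw B is at its stop. I'll do one small confirming nudge, then back off within the slack so the socket comes free.

Call:
move_arm(offset=[[0,0,0],[0,0,0]], rotation=[[0,0,1],[0,0,0]], jaw=[0,0])

```text
clock: 10.93
eef_pos: [0.5685, -0.1913, 0.1457]
ee_rot: [2.403, -2.022, 0.005]
force: [2.0, -7.1, -7.1]
width: 0.0175
```

```bash
python3 -c "
from h import *
delta(.567,-.1895,.1435,-2.4);print(arm.sense()['joint_torque'][5])"
```

```text
t 10.9333 pos [ 0.5685 -0.1913  0.1457] yaw -80.15 tilt [ 0.091  -0.1538] q6 1.0 F [ 1.96   -7.1164 -7.1273] M [-1.8727 -0.4251  0.6915] w 0.0175
shift [-2.   1.1  2.2] rotz -77.75
0.9395198151469231
```

Call:
move_arm(offset=[[0,0,0],[0,0,0],[0,0,0],[0,0,0]], rotation=[[0,0,-4],[0,0,-4],[0,0,-2],[0,0,0]], jaw=[0,0,0,0])

```text
clock: 11.27
eef_pos: [0.568, -0.1908, 0.1458]
ee_rot: [2.572, -1.803, 0.002]
force: [-0.5, -5.4, -3.6]
width: 0.0175
```

```bash
python3 -c "
from h import *
delta(.567,-.1895,.1435,-2.4);print(arm.sense()['joint_torque'][5])"
```

```text
t 11.2667 pos [ 0.568  -0.1908  0.1458] yaw -70.08 tilt [ 0.0185 -0.0721] q6 0.82 F [-0.5455 -5.3649 -3.5792] M [-1.3953  0.2705  0.0224] w 0.0175
shift [-1.5  0.5  2.3] rotz -67.68
-0.8695114776492119
```

Call:
move_arm(offset=[[0,0,-3],[0,0,-5],[0,0,-7],[0,0,-8],[0,0,-6],[0,0,0]], rotation=[[0,0,0],[0,0,0],[0,0,0],[0,0,0],[0,0,0],[0,0,0]], jaw=[0,0,0,0,0,0])

```text
clock: 11.77
eef_pos: [0.5685, -0.19, 0.1761]
ee_rot: [-2.567, 1.81, -0.003]
force: [-0.4, 0.6, -4.8]
width: 0.0175
```

```bash
python3 -c "
from h import *
import pickle
delta(.5417,-.1116,.172,30.5)
c=cam('wrist');cv2.imwrite('pics/w9.png',c['img']);pickle.dump(c,open('w9.pkl','wb'));crop(c['img'],280,100,370,280,4,'w9k')
c=cam('scene');crop(c['img'],340,180,460,300,5,'s9')"
```

```text
t 11.7667 pos [ 0.5685 -0.19    0.1761] yaw -70.38 tilt [ 0.1126 -0.0213] q6 0.83 F [-0.3591  0.5834 -4.8095] M [-0.053   0.1034  0.0282] w 0.0175
shift [-82.9  -1.1   4.1] rotz -100.88
```

View pics/w9k.png

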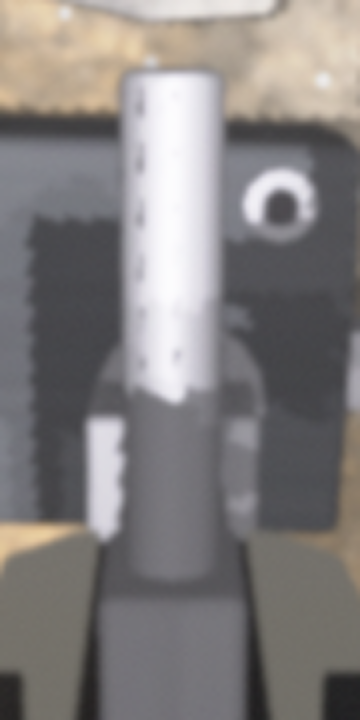

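View pics/s9.png

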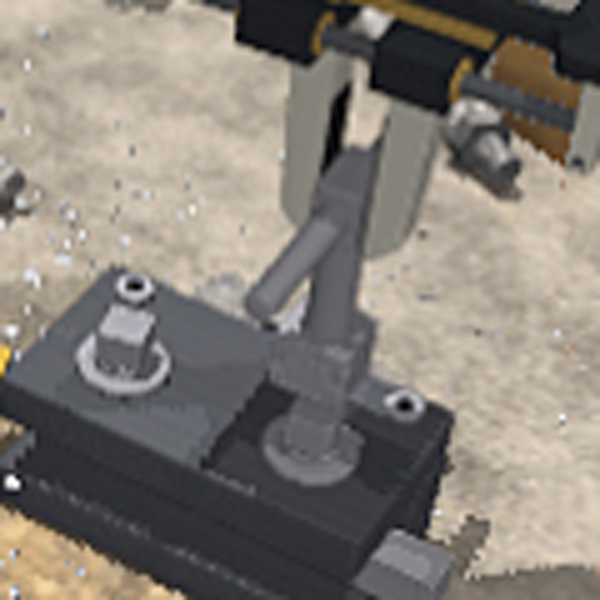

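Call:
move_arm(offset=[[-8,0,0],[-20,0,0],[-25,0,0],[-20,0,0],[-10,-1,0],[0,0,0]], rotation=[[0,0,0],[0,0,0],[0,0,0],[0,0,0],[0,0,0],[0,0,0]], jaw=[0,0,0,0,0,0])

```text
clock: 12.37
eef_pos: [0.5404, -0.1096, 0.1744]
ee_rot: [-2.568, 1.809, 0.002]
force: [0.3, 0.3, -4.3]
width: 0.0178
```

Call:
move_arm(offset=[[0,0,0],[0,0,0],[0,0,0],[0,0,0],[0,0,0],[0,0,0],[0,0,0],[0,0,0],[0,0,0],[0,0,0],[0,0,0],[0,0,0],[0,0,0],[0,0,0],[0,0,0],[0,0,0],[0,0,0],[0,0,0]], rotation=[[0,0,-3.9],[0,0,-7],[0,0,-7],[0,0,-7],[0,0,-7],[0,0,-7],[0,0,-7],[0,0,-7],[0,0,-7],[0,0,-7],[0,0,-7],[0,0,-7],[0,0,-7],[0,0,-7],[0,0,-4],[0,0,-2],[0,0,0],[0,0,0]], jaw=[0,0,0,0,0,0,0,0,0,0,0,0,0,0,0,0,0,0])

```text
clock: 13.87
eef_pos: [0.5413, -0.1121, 0.1744]
ee_rot: [3.032, 0.823, 0.0]
force: [-0.3, 0.2, -4.6]
width: 0.0178
```

```bash
python3 -c "
from h import *
delta(.5405,-.1106,.163,30.5)
c=cam('wrist');crop(c['img'],280,100,370,280,4,'w10k')
c=cam('scene');crop(c['img'],320,150,440,270,5,'s10')"
```

```text
t 13.8667 pos [ 0.5413 -0.1121  0.1744] yaw 30.36 tilt [ 0.0045 -0.0073] q6 -0.82 F [-0.2848  0.2267 -4.6104] M [-0.0415  0.0088  0.0006] w 0.0178
shift [ 0.1 -1.6 11.4] rotz -0.14
```

View pics/s10.png

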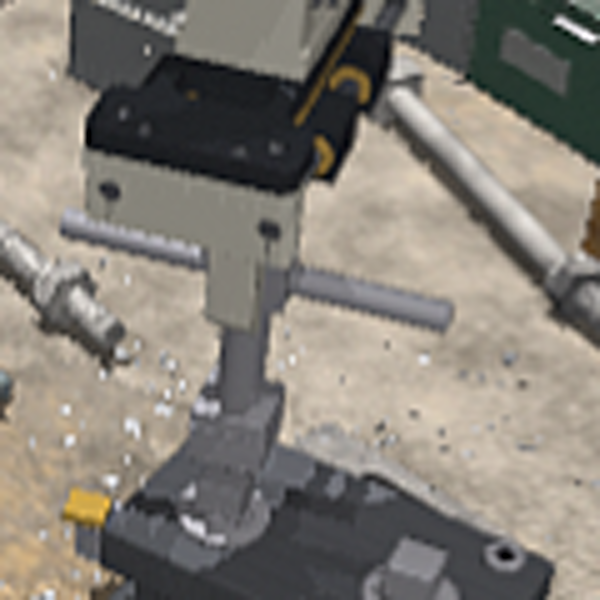

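View pics/w10k.png

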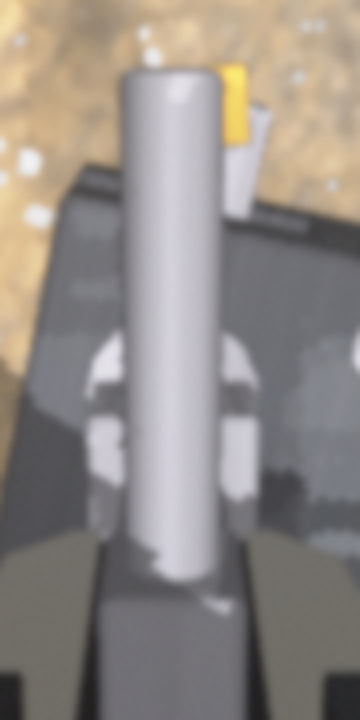

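Call:
move_arm(offset=[[0,-1.4,4],[0,0,4],[0,0,3],[0,0,2],[0,0,2],[0,0,2],[0,0,2],[0,0,0]], rotation=[[0,0,0],[0,0,0],[0,0,0],[0,0,0],[0,0,0],[0,0,0],[0,0,0],[0,0,0]], jaw=[0,0,0,0,0,0,0,0])

```text
clock: 14.63
eef_pos: [0.5402, -0.1103, 0.1551]
ee_rot: [-3.031, -0.825, 0.001]
force: [0.4, 0.7, -5.1]
width: 0.0175
```

```bash
python3 -c "
from h import *
delta(.5405,-.1106,.1457,30.5)"
```

```text
t 14.6333 pos [ 0.5402 -0.1103  0.1551] yaw 30.46 tilt [-0.0299  0.0085] q6 -0.82 F [ 0.4413  0.6719 -5.1335] M [-0.0174  0.0426 -0.043 ] w 0.0175
shift [0.1 0.4 9.4] rotz -0.04
```

No contact force, so the socket is over head A. Going down to the same depth as on B, then turning.

Call:
move_arm(offset=[[0,0,2],[0,0,2],[0,0,2],[0,0,2],[0,0,1.5],[0,0,0],[0,0,0]], rotation=[[0,0,0],[0,0,0],[0,0,0],[0,0,0],[0,0,0],[0,0,0],[0,0,0]], jaw=[0,0,0,0,0,0,0])

```text
clock: 15.22
eef_pos: [0.5403, -0.1103, 0.1459]
ee_rot: [-3.031, -0.825, 0.0]
force: [0.8, -0.5, -4.6]
width: 0.0174
```

```bash
python3 -c "
from h import *
delta(.5405,-.1106,.1457,30.5)"
```

```text
t 15.2167 pos [ 0.5403 -0.1103  0.1459] yaw 30.45 tilt [-0.011   0.0039] q6 -0.82 F [ 0.7935 -0.4745 -4.5966] M [-0.0309  0.0273 -0.0334] w 0.0174
shift [0.  0.3 0.2] rotz -0.05
```

Call:
move_arm(offset=[[0,0,0],[0,0,0],[0,0,0],[0,0,0],[0,0,0],[0,0,0],[0,0,0]], rotation=[[0,0,4],[0,0,5],[0,0,5],[0,0,5],[0,0,5],[0,0,5],[0,0,0]], jaw=[0,0,0,0,0,0,0])

```text
clock: 15.8
eef_pos: [0.5409, -0.1105, 0.1463]
ee_rot: [3.141, 0.034, 0.002]
force: [2.7, -1.5, -5.6]
width: 0.0176
```

```bash
python3 -c "
from h import *
delta(.5405,-.1106,.1457,30.5)
c=cam('scene');crop(c['img'],320,150,440,270,5,'s11')"
```

```text
t 15.8 pos [ 0.5409 -0.1105  0.1463] yaw 1.24 tilt [ 0.0859 -0.0268] q6 -0.31 F [ 2.6825 -1.5306 -5.5581] M [-0.2162 -0.6226  0.0505] w 0.0176
shift [-0.4  0.1  0.6] rotz -29.26
```

View pics/s11.png

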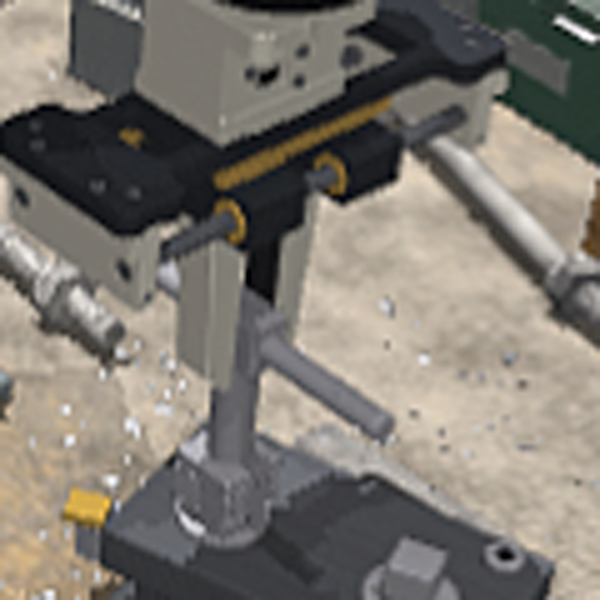

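Call:
move_arm(offset=[[0,0,0],[0,0,0],[0,0,0],[0,0,0],[0,0,0]], rotation=[[0,0,4],[0,0,4],[0,0,4],[0,0,3],[0,0,0]], jaw=[0,0,0,0,0])

```text
clock: 16.27
eef_pos: [0.5412, -0.1106, 0.1463]
ee_rot: [3.119, -0.37, 0.003]
force: [5.5, -1.7, -7.5]
width: 0.0178
```

```bash
python3 -c "
from h import *
delta(.5405,-.1106,.1457,30.5)"
```

```text
t 16.2667 pos [ 0.5412 -0.1106  0.1463] yaw -13.52 tilt [ 0.1228 -0.0335] q6 -0.05 F [ 5.528 -1.707 -7.506] M [-0.3311 -1.1269  0.113 ] w 0.0178
shift [-0.7  0.2  0.6] rotz -44.02
```

Call:
move_arm(offset=[[0,0,0],[0,0,0],[0,0,0]], rotation=[[0,0,3],[0,0,3],[0,0,0]], jaw=[0,0,0])

```text
clock: 16.52
eef_pos: [0.5413, -0.1106, 0.1463]
ee_rot: [3.096, -0.532, 0.004]
force: [6.2, -1.3, -7.1]
width: 0.0176
```

```bash
python3 -c "
from h import *
delta(.5405,-.1106,.1457,30.5)"
```

```text
t 16.5167 pos [ 0.5413 -0.1106  0.1463] yaw -19.5 tilt [ 0.1379 -0.0364] q6 0.05 F [ 6.2446 -1.3191 -7.1188] M [-0.3608 -1.2751  0.1449] w 0.0176
shift [-0.7  0.3  0.6] rotz -50.0
```

Call:
move_arm(offset=[[0,0,0],[0,0,0],[0,0,0]], rotation=[[0,0,3],[0,0,3],[0,0,0]], jaw=[0,0,0])

```text
clock: 16.77
eef_pos: [0.5414, -0.1106, 0.1463]
ee_rot: [3.064, -0.693, 0.004]
force: [6.1, -1.5, -7.6]
width: 0.0179
```

```bash
python3 -c "
from h import *
delta(.5405,-.1106,.1457,30.5)"
```

```text
t 16.7667 pos [ 0.5414 -0.1106  0.1463] yaw -25.5 tilt [ 0.154  -0.0464] q6 0.16 F [ 6.1243 -1.4875 -7.5629] M [-0.4865 -1.422   0.1539] w 0.0179
shift [-0.8  0.4  0.6] rotz -56.0
```

Call:
move_arm(offset=[[0,0,0],[0,0,0],[0,0,0]], rotation=[[0,0,3],[0,0,3],[0,0,0]], jaw=[0,0,0])

```text
clock: 17.02
eef_pos: [0.5415, -0.1107, 0.1463]
ee_rot: [3.024, -0.853, 0.005]
force: [6.4, -2.0, -7.7]
width: 0.0176
```

```bash
python3 -c "
from h import *
delta(.5405,-.1106,.1457,30.5)"
```

```text
t 17.0167 pos [ 0.5415 -0.1107  0.1463] yaw -31.5 tilt [ 0.1723 -0.0567] q6 0.26 F [ 6.3789 -2.035  -7.7179] M [-0.5419 -1.4708  0.1405] w 0.0176
shift [-0.9  0.4  0.6] rotz -62.0
```

Call:
move_arm(offset=[[0,0,0],[0,0,0],[0,0,0]], rotation=[[0,0,3],[0,0,2],[0,0,0]], jaw=[0,0,0])

```text
clock: 17.27
eef_pos: [0.5416, -0.1108, 0.1463]
ee_rot: [2.984, -0.982, 0.005]
force: [7.8, -2.3, -9.5]
width: 0.0179
```

```bash
python3 -c "
from h import *
delta(.5405,-.1106,.1457,30.5)"
```

```text
t 17.2667 pos [ 0.5416 -0.1108  0.1463] yaw -36.44 tilt [ 0.1846 -0.0651] q6 0.35 F [ 7.7848 -2.3099 -9.5171] M [-0.5742 -1.5744  0.0889] w 0.0179
shift [-1.   0.5  0.6] rotz -66.94
```

Call:
move_arm(offset=[[0,0,0],[0,0,0],[0,0,0]], rotation=[[0,0,3],[0,0,2],[0,0,0]], jaw=[0,0,0])

```text
clock: 17.52
eef_pos: [0.5417, -0.1109, 0.1464]
ee_rot: [2.939, -1.111, 0.006]
force: [7.5, -2.1, -9.1]
width: 0.0174
```

```bash
python3 -c "
from h import *
delta(.5405,-.1106,.1457,30.5)"
```

```text
t 17.5167 pos [ 0.5417 -0.1109  0.1464] yaw -41.41 tilt [ 0.1953 -0.0802] q6 0.44 F [ 7.4862 -2.0581 -9.0533] M [-0.7153 -1.6463  0.3335] w 0.0174
shift [-1.1  0.6  0.7] rotz -71.91
```

Call:
move_arm(offset=[[0,0,0],[0,0,0],[0,0,0]], rotation=[[0,0,2],[0,0,2],[0,0,0]], jaw=[0,0,0])

```text
clock: 17.77
eef_pos: [0.5416, -0.1109, 0.1464]
ee_rot: [2.898, -1.211, 0.006]
force: [7.5, -2.9, -7.7]
width: 0.0179
```

```bash
python3 -c "
from h import *
delta(.5405,-.1106,.1457,30.5)"
```

```text
t 17.7667 pos [ 0.5416 -0.1109  0.1464] yaw -45.35 tilt [ 0.1793 -0.0926] q6 0.51 F [ 7.5141 -2.9301 -7.6904] M [-0.6372 -1.6151  0.9073] w 0.0179
shift [-1.   0.6  0.7] rotz -75.85
```

Screw A is at its stop too: moment went from 0.09 to 0.33 to 0.91 N m over the last 9°. Backing off and lifting clear.

Call:
move_arm(offset=[[0,0,0],[0,0,0],[0,0,0],[0,0,-3],[0,0,-5],[0,0,-7],[0,0,-10],[0,0,-15],[0,0,-20],[0,0,-15],[0,0,-5],[0,0,0]], rotation=[[0,0,-4],[0,0,-4],[0,0,-3],[0,0,0],[0,0,0],[0,0,0],[0,0,0],[0,0,0],[0,0,0],[0,0,0],[0,0,0],[0,0,0]], jaw=[0,0,0,0,0,0,0,0,0,0,0,0])

```text
clock: 18.77
eef_pos: [0.5406, -0.1103, 0.2274]
ee_rot: [-3.0, 0.932, -0.003]
force: [0.2, -0.9, -4.2]
width: 0.0176
```

```bash
python3 -c "
from h import *
import pickle
delta(.5398,.1491,.222,-3.6)
c=cam('wrist');crop(c['img'],280,100,370,280,4,'w12k');cv2.imwrite('pics/w12.png',c['img']);pickle.dump(c,open('w12.pkl','wb'))
c=cam('scene');crop(c['img'],320,150,480,300,4,'s12')"
```

```text
t 18.7667 pos [ 0.5406 -0.1103  0.2274] yaw -34.5 tilt [ 0.0952 -0.0225] q6 0.32 F [ 0.2195 -0.8561 -4.1822] M [-0.0476  0.0641  0.0283] w 0.0176
shift [-147.6 -213.4    5.3] rotz -30.9
```

View pics/s12.png

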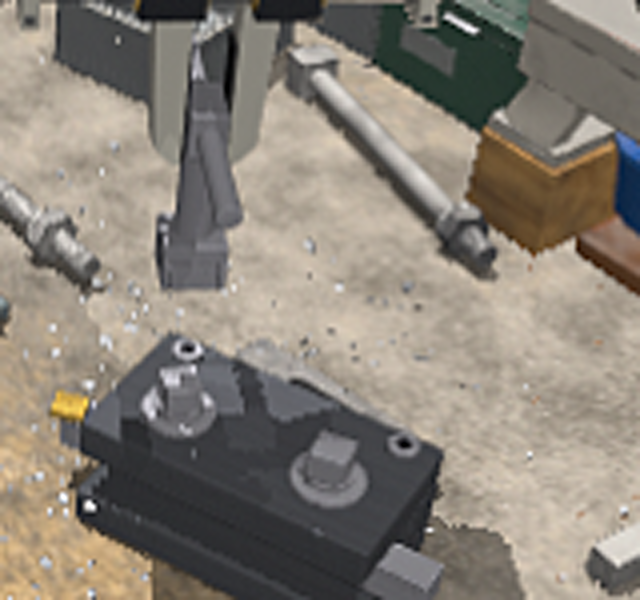

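View pics/w12k.png

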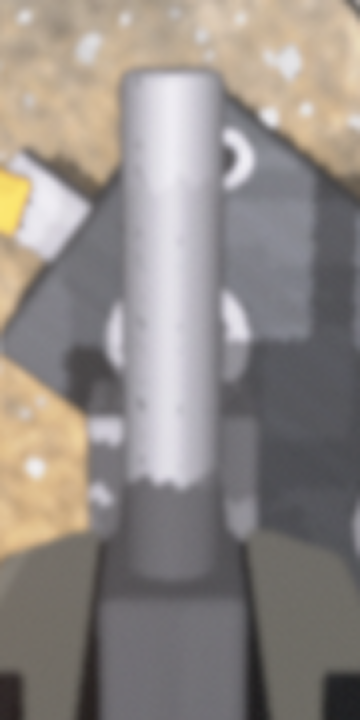

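View pics/w12.png

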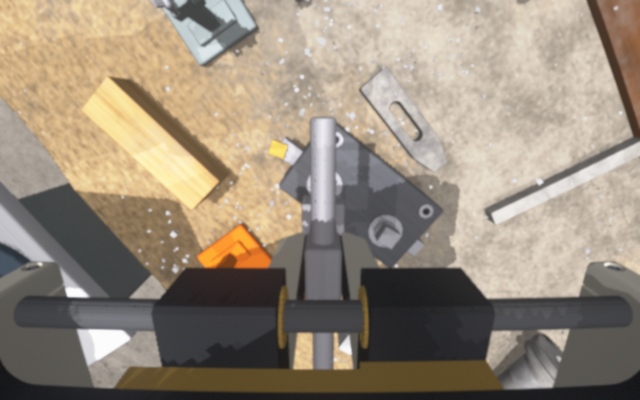

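Call:
move_arm(offset=[[-11.6,-17.4,0],[-20,-28,1],[-20,-28,1],[-20,-28,1],[-20,-28,1],[-20,-28,1],[-20,-28,0],[-11,-18,0],[-5,-10,0],[0,0,0],[0,0,0],[0,0,0],[0,0,0],[0,0,0],[0,0,0],[0,0,0]], rotation=[[0,0,0],[0,0,0],[0,0,0],[0,0,0],[0,0,0],[0,0,0],[0,0,0],[0,0,0],[0,0,-3],[0,0,-6],[0,0,-6],[0,0,-6],[0,0,-6],[0,0,-3.9],[0,0,0],[0,0,0]], jaw=[0,0,0,0,0,0,0,0,0,0,0,0,0,0,0,0])

```text
clock: 20.2
eef_pos: [0.5393, 0.149, 0.2201]
ee_rot: [3.14, -0.103, -0.003]
force: [0.1, 1.0, -4.5]
width: 0.0177
```

```bash
python3 -c "
from h import *
import pickle
delta(.5398,.1491,.19,-3.6)
c=cam('wrist');cv2.imwrite('pics/w13.png',c['img']);pickle.dump(c,open('w13.pkl','wb'));crop(c['img'],270,100,380,300,3,'w13k')
C={n:cam(n) for n in('scene','top')};crop(C['scene']['img'],240,110,360,230,5,'s13');crop(C['top']['img'],335,130,455,215,6,'t13')"
```

```text
t 20.2 pos [0.5393 0.149  0.2201] yaw -3.77 tilt [-0.1041 -0.0187] q6 0.25 F [ 0.0913  0.994  -4.5187] M [-0.0956 -0.0092  0.0205] w 0.0177
shift [ 0.6 -0.1 30.1] rotz -0.17
```

View pics/w13k.png

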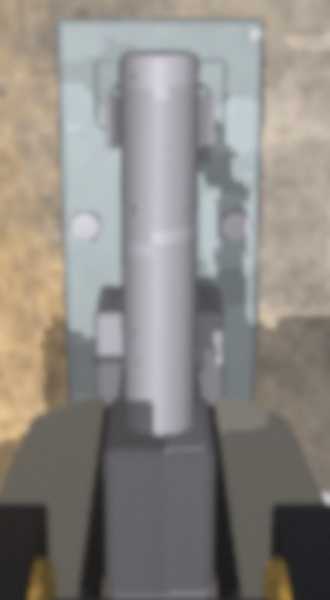

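View pics/s13.png

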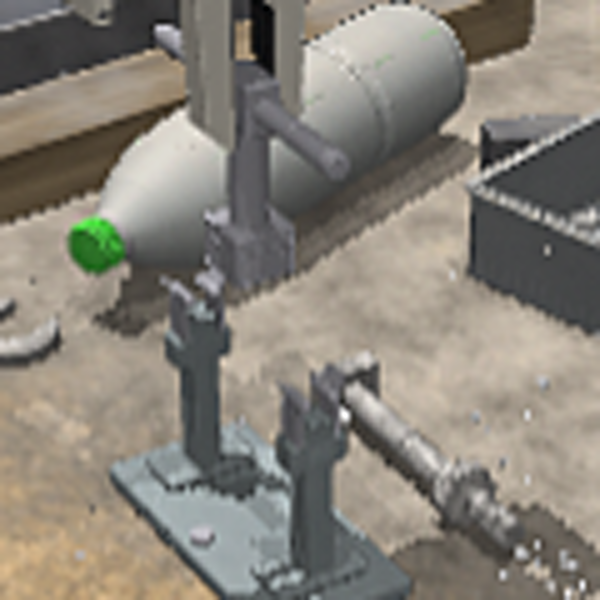

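View pics/t13.png

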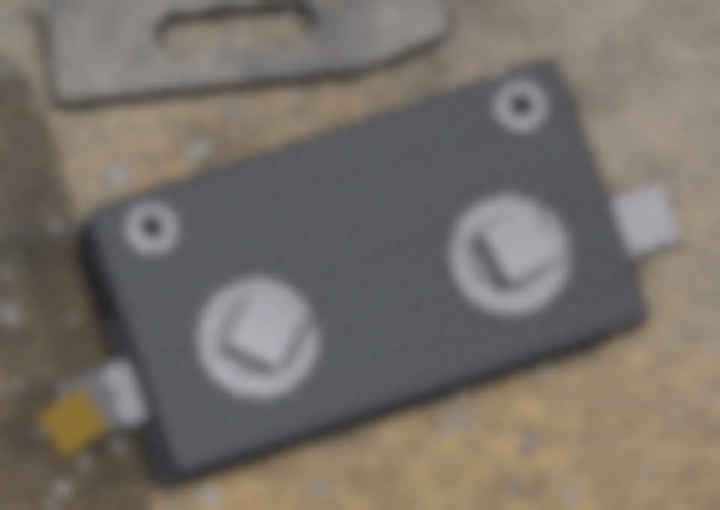

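```bash
python3 -c "
from h import *
import pickle
c=pickle.load(open('w13.pkl','rb'))
T=arm.camera('wrist')['tool_from_camera']
def tz(uv,z):
    n=cv2.undistortPoints(np.array([[uv]],float),c['K'],c['d'])[0,0]; v=T[:3,:3]@[n[0],n[1],1]; o=T[:3,3]; return (o+v*(z-o[2])/v[2])*1000
q=lambda x,y:(270+(x+.5)/3-.5,100+(y+.5)/3-.5)
for p in [(107,120),(215,120),(161,92),(161,148)]: print('clip',tz(q(*p),.10))
for p in [(86,225),(235,225)]: print('plate screw',tz(q(*p),.207))
for p in [(60,20),(264,22),(257,330)]: print('plate',tz(q(*p),.207), atz(c,q(*p),.012))
print('bar',tz(q(158.5,55),-.022),tz(q(158.5,400),-.022))
print('socket',tz(q(97,290),.066),tz(q(222,290),.066))
"
```

```text
clip [-13.5029 -51.3523 100.    ]
clip [ 16.3374 -51.3678 100.    ]
clip [  1.4091 -58.9653 100.    ]
clip [  1.4245 -43.6271 100.    ]
plate screw [-28.2744   0.9871 207.    ]
plate screw [ 31.2697   0.96   207.    ]
plate [-36.5355 -78.0612 207.    ] [0.5075 0.2293 0.012 ]
plate [ 40.5516 -77.3766 207.    ] [0.5846 0.2235 0.012 ]
plate [ 41.354   45.1293 207.    ] [0.5773 0.1009 0.012 ]
bar [  0.7703 -73.0955 -22.    ] [  0.7866 -18.7473 -22.    ]
socket [-14.8081 -12.202   66.    ] [ 16.8191 -12.2152  66.    ]
```

Call:
move_arm(offset=[[0.6,0,10],[0,0,20],[0,0,25],[0,0,20],[0,0,12],[0,0,8],[0,0,0],[0,0,0]], rotation=[[0,0,0],[0,0,0],[0,0,0],[0,0,0],[0,0,0],[0,0,0],[0,0,0],[0,0,0]], jaw=[0,0,0,0,0,0,0,0])

```text
clock: 21.07
eef_pos: [0.5405, 0.1491, 0.126]
ee_rot: [3.14, -0.1, -0.0]
force: [0.4, 0.8, -4.5]
width: 0.0173
```

```bash
python3 -c "
from h import *
delta(.5399,.1491,.0907,-3.6)
c=cam('wrist');crop(c['img'],240,100,410,300,3,'w14k')
c=cam('scene');crop(c['img'],240,110,360,230,5,'s14')"
```

```text
t 21.0667 pos [0.5405 0.1491 0.126 ] yaw -3.66 tilt [-0.0042  0.0001] q6 0.25 F [ 0.4114  0.77   -4.493 ] M [-0.0204  0.0391 -0.0162] w 0.0173
shift [-0.6  0.  35.3] rotz -0.06
```

View pics/w14k.png

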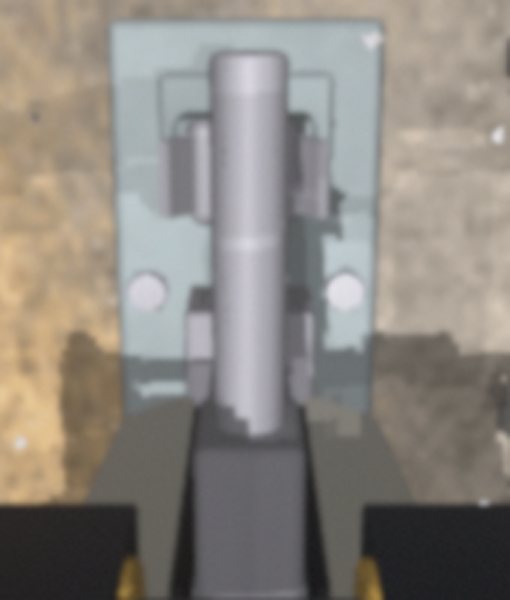

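View pics/s14.png

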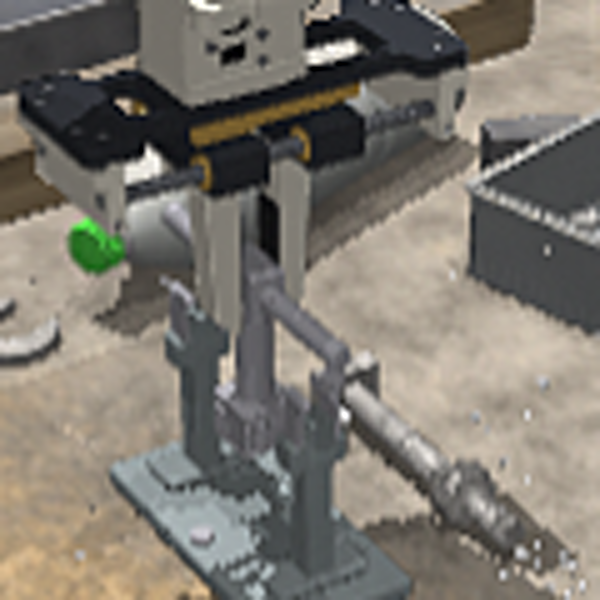

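Call:
move_arm(offset=[[-0.4,0,5],[0,0,5],[0,0,4],[0,0,3],[0,0,3],[0,0,3],[0,0,3],[0,0,0]], rotation=[[0,0,0],[0,0,0],[0,0,0],[0,0,0],[0,0,0],[0,0,0],[0,0,0],[0,0,0]], jaw=[0,0,0,0,0,0,0,0])

```text
clock: 21.83
eef_pos: [0.5401, 0.1492, 0.1]
ee_rot: [-3.14, 0.1, -0.0]
force: [-0.0, 0.2, -3.9]
width: 0.0177
```

```bash
python3 -c "
from h import *
delta(.5399,.1491,.0907,-3.6)"
```

```text
t 21.8333 pos [0.5401 0.1492 0.1   ] yaw -3.64 tilt [0.0146 0.0081] q6 0.25 F [-0.0157  0.2221 -3.8675] M [-0.0106  0.1185  0.0285] w 0.0177
shift [-0.2  0.1  9.3] rotz -0.04
```

Call:
move_arm(offset=[[0,0,2],[0,0,2],[0,0,2],[0,0,2],[0,0,1],[0,0,0],[0,0,0]], rotation=[[0,0,0],[0,0,0],[0,0,0],[0,0,0],[0,0,0],[0,0,0],[0,0,0]], jaw=[0,0,0,0,0,0,0])

```text
clock: 22.42
eef_pos: [0.5396, 0.149, 0.0908]
ee_rot: [3.14, -0.1, -0.002]
force: [-2.8, -0.4, -0.1]
width: 0.0177
```

```bash
python3 -c "
from h import *
delta(.5399,.1491,.0907,-3.6)"
```

```text
t 22.4167 pos [0.5396 0.149  0.0908] yaw -3.64 tilt [-0.058  -0.0116] q6 0.25 F [-2.8073 -0.3517 -0.0549] M [-0.111   0.5677 -0.0057] w 0.0177
shift [ 0.3 -0.1  0.1] rotz -0.04
```

Call:
move_arm(offset=[[0,0,0.6],[0,0,0.6],[0,0,0]], rotation=[[0,0,0],[0,0,0],[0,0,0]], jaw=[0,0,0])

```text
clock: 22.67
eef_pos: [0.5396, 0.1491, 0.0906]
ee_rot: [3.14, -0.1, -0.001]
force: [-8.2, -1.2, 13.1]
width: 0.0174
```

```bash
python3 -c "
from h import *
delta(.5399,.1491,.0907,-3.6)
c=cam('scene');crop(c['img'],240,110,360,230,5,'s15')"
```

```text
t 22.6667 pos [0.5396 0.1491 0.0906] yaw -3.64 tilt [-0.0443 -0.0117] q6 0.25 F [-8.1641 -1.1768 13.0982] M [-0.2569  1.5043  0.0139] w 0.0174
shift [ 0.3 -0.  -0.1] rotz -0.04
```

View pics/s15.png

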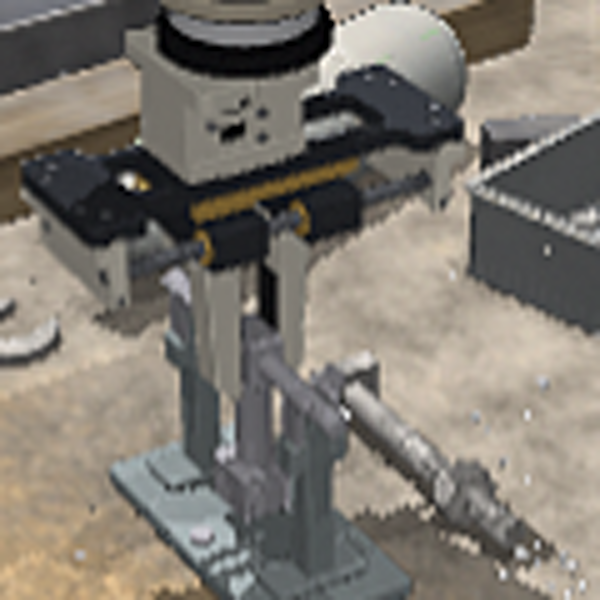

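The key bottoms out firmly: 1.2 mm more commanded gave +13 N with no travel, so it's home. Easing off the press, opening, and retreating.

Call:
move_arm(offset=[[-0.5,0,-0.6],[0,0,-0.4],[0,0,0],[0,0,0],[0,0,0],[0,0,0],[0,0,0],[0,0,0],[0,0,0],[0,0,0]], rotation=[[0,0,0],[0,0,0],[0,0,0],[0,0,0],[0,0,0],[0,0,0],[0,0,0],[0,0,0],[0,0,0],[0,0,0]], jaw=[0,0,0.2,0.3,0.4,0.5,0.5,0.5,0.5,0.5], grip_force=20)

```text
clock: 23.55
eef_pos: [0.5395, 0.1492, 0.0908]
ee_rot: [-3.14, 0.1, -0.0]
force: [-0.7, 0.9, 0.3]
width: 0.0464
```

```bash
python3 -c "
from h import *
delta(.5399,.1491,.2,-3.6)"
```

```text
t 23.55 pos [0.5395 0.1492 0.0908] yaw -3.64 tilt [0.003  0.0006] q6 0.25 F [-0.6808  0.8515  0.3313] M [-0.0054  0.1082  0.0051] w 0.0464
shift [   0.4    0.  -109.2] rotz -0.04
```

Call:
move_arm(offset=[[0,0,-6],[0,0,-12],[0,0,-20],[0,0,-25],[0,0,-25],[0,0,-20],[0,0,0],[0,0,0]], rotation=[[0,0,0],[0,0,0],[0,0,0],[0,0,0],[0,0,0],[0,0,0],[0,0,0],[0,0,0]], jaw=[0.5,0.5,0.6,0.8,1,1,1,1])

```text
clock: 24.22
eef_pos: [0.54, 0.1492, 0.2005]
ee_rot: [-3.139, 0.1, -0.004]
force: [-0.1, -0.1, -1.0]
width: 0.0823
```

```bash
python3 -c "
from h import *
import pickle
delta(.5399,.1491,.2,-3.6)
c=cam('wrist');pickle.dump(c,open('w16.pkl','wb'));crop(c['img'],270,95,380,295,3,'w16c')
c=cam('scene');crop(c['img'],250,150,450,320,4,'s16');cv2.imwrite('pics/s16f.png',c['img'])"
```

```text
t 24.2167 pos [0.54   0.1492 0.2005] yaw -3.64 tilt [0.1612 0.0295] q6 0.25 F [-0.0634 -0.1359 -0.986 ] M [-0.0625  0.1039 -0.0409] w 0.0823
shift [-0.1  0.1  0.5] rotz -0.04
```

View pics/w16c.png

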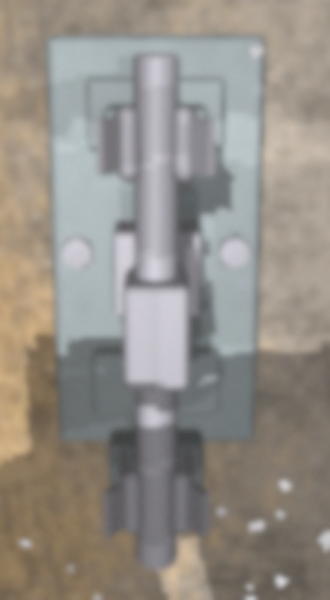

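View pics/s16.png

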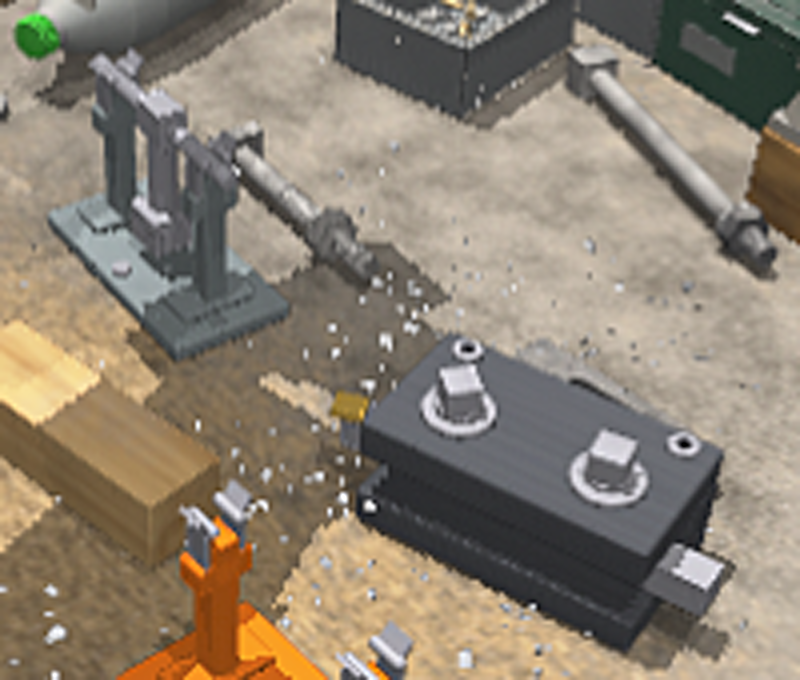

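Key seated as at the start: bar ends at wrist crop y=58 and 568 (initially 62 and 571), with the plate edge shifted about the same. One last look at the screws from the earlier viewpoint, to compare their angles.

Call:
move_arm(offset=[[-2,20,0],[-2,34,0],[-2,34,0],[-2,34,0],[-2,34,0],[-2,34,0],[-2,34,0],[-2,34,0],[-2,34,0],[-2,34,0],[0,16,0],[0,0,0],[0,0,0]], rotation=[[0,0,0],[0,0,0],[0,0,0],[0,0,0],[0,0,0],[0,0,0],[0,0,0],[0,0,0],[0,0,0],[0,0,0],[0,0,0],[0,0,0],[0,0,0]], jaw=[1,1,1,1,1,1,1,1,1,1,1,1,1])

```text
clock: 25.4
eef_pos: [0.4972, -0.191, 0.1979]
ee_rot: [-3.139, 0.102, 0.003]
force: [0.0, 0.2, -0.3]
width: 0.0929
```

```bash
python3 -c "
from h import *
import pickle
delta(.5,-.19,.2,-3.6)
c=cam('wrist');pickle.dump(c,open('w17.pkl','wb'));cv2.imwrite('pics/w17.png',c['img'])
p=proj(c,[[.542,-.1115,.0935],[.5675,-.1905,.0935]]).astype(int);print(p)
a=[cv2.resize(c['img'][y-25:y+25,x-30:x+30],None,fx=6,fy=6,interpolation=cv2.INTER_CUBIC) for x,y in p]
cv2.imwrite('pics/w17ab.png',np.hstack(a))"
```

```text
t 25.4 pos [ 0.4972 -0.191   0.1979] yaw -3.74 tilt [-0.0943  0.0576] q6 -0.39 F [ 0.0348  0.2096 -0.3399] M [-0.0066  0.0775  0.0543] w 0.0929
shift [ 2.7 -1.2 -2.1] rotz -0.14
[[370 101]
 [401 192]]
```

View pics/w17ab.png

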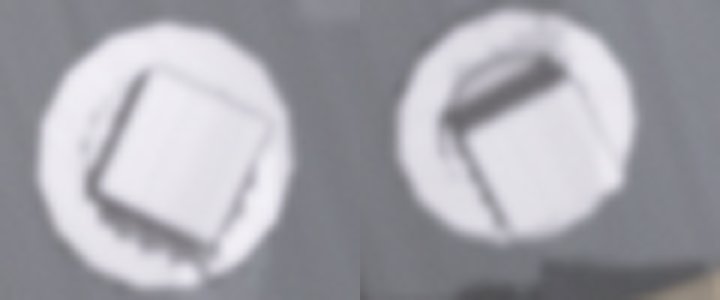

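Screw A's square now faces about −30° (was +30.5°), so it turned about 61°. Screw B's faces about −67° (was −2.4°), so it turned about 65°. Both agree with the key angles where the hard stops were felt. Handing in.

```bash
python3 -c "
from h import *
print(arm.sign_off()); print(arm.sense()['clock'])"
```

```text
the job is handed in; nothing more can be done
None
the job is handed in; nothing more can be done
```

I turned both clamp screws clockwise to their stops, pressed the key back into both clips of the grey rest, and released it. I handed the job in at about 25 s of the 72 s allowed; no verdict was reported.

- **Screws:** I did B first, then A. The turning moment was about 0.1–0.15 N m while the screws moved. It rose to 0.69 N m on B and 0.91 N m on A at the stops. A last look showed A had turned about 61° and B about 65°, which matches where I felt the stops.
- **Key:** It came to rest at the height it started from. Pressing a further 1.2 mm raised the force by 13 N with no travel, so the bar is fully home. The last close pictures of the key match the ones from the start to about 1 mm, with the stem hanging midway between the posts.
- **Surroundings:** I never touched the strap, the T-bolt, the wooden block or the orange look-alike, and the last scene picture shows nothing displaced. The gripper was open and clear of everything when I handed in.
- **Disagreements:** The hub top measured about 4 mm lower from two views (0.1175 m) than the text's 0.122 m. I gripped at the height given in the text. Side loads of up to about 8 N on the tool showed the socket was a little off-centre while turning, but it did not bind. No check failed.

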